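# Set up the card terminal's folding stand

## Robot

A 6-joint arm with a two-finger parallel gripper is mounted at the origin on the work surface. World frame = base frame: x ahead of the robot, y to its left, z up, the work surface at z = 0. Lengths are in mm, angles in rad, forces in N, time in s.
With the tool pointing down it reaches from about 300 to 775 mm from the base axis. Payload 14.6 kg.
Tool frame: the origin (TCP) lies midway between the tips of the shut fingers; the grasp point (between the pads) lies manip.grasp_offset behind it (manip.grasp_offset is the distance from the TCP to the grasp point, in mm); z points along the fingers, y is the direction in which the jaws open and shut (so a half turn about z gives the same grasp; the last joint's range is limited). The gripper opens to 94 mm and grips with 3 to 60 N. Pads are 16 mm wide; open, the fingers measure 119 mm over their backs; the gripper's body (75 mm by 177 mm) begins 78 mm behind the grasp point.
Start: joints at [1.156, 0.3, 1.521, -0, 1.321, -0.067], TCP at [187.454, 517.059, 205.446] pointing down, gripper open.
Joint ranges: [-3.03, 3.03], [-0.79, 2.21], [0.23, 2.52], [-1.04, 4.18], [0, 3.07], [-2.55, 2.55]. Speed limits (rad/s): [2.22, 2.22, 2.57, 3.14, 3.14, 3.14].

## Interface

Orientations are given as [roll, pitch, yaw] about the fixed x, y, z axes, in that order (R = Rz(yaw) Ry(pitch) Rx(roll)).
In Python, from cell import monitor, vision, order, manip gives the robot as it stands.
- The arm moves only by the shell command python3 -m jog 'ROWS' [FORCE]. ROWS is JSON, a list of rows, each a list of 7 numbers: the shift along the tool's x, y, z in cm, then the turn, a rotation vector about the tool's x, y, z in rad, then the opening in per cent of the stroke, from 0 (shut) to 100 (fully open). In form: [[tx, ty, tz, rx, ry, rz, jaw], ...]. A call has 1 to 8 rows; each row shifts and turns the commanded pose from where the row before left it, along the tool's axes as they then stand; what a row does not reach is not made up. A row lasts 1/10 s, in which the tool goes at most 50 mm and 8.59 degrees, less where a joint would pass 70% of its speed; a pose out of reach is approached as far as the arm can. A call is refused whole if a number of a shift passes 5 or a number of a turn 0.15, either way. A call with a gripper value outside its range is refused whole. The fingers move at their own pace and stop on an object; FORCE is the grip in N (left out, the last holds). Time passes only in rows, so rows that do not move let the fingers close. It gives the time, the measured TCP pose, the force and the opening at its end, in the units of the state.
- monitor.read_state(): the state, without advancing time (a new reading comes with each control period).
- vision.camera(name): name is "scene" or "side" or "wrist"; returns a dict with "color" (480x640x3 uint8, blue, green, red), "fx", "fy", "cx", "cy" (pixels), "cam_to_world" (4x4, takes a point from camera to world coordinates); the wrist camera has in their place "tool_from_camera" (4x4, takes a point from camera to tool coordinates, whose origin is the TCP and whose axes are the flange's). Camera axes: x right, y down, z forward; pixel columns grow to the right and rows downward; lengths in mm; the calibration is good to about 2 mm. A picture is of the moment at which its call begins: read the wrist's pose just before it. There is no depth.
- order.sign_off(): hands the job in, once; it reports no verdict.
The state is a dict: "clock": time; "joints": joint angles; "qd": joint speeds; "effort": joint torques, N m; "eef_pos": TCP position; "eef_rot": TCP orientation; "wrist_force": force on the tool from outside, world axes, zero at the start; "moment": the same for the moment, N m; "finger_gap": finger opening in mm.
Only numpy, scipy, OpenCV 4.12 (cv2) and the standard library are available. Lean on these libraries where they do the work, as an engineer would, in place of code of your own. Each camera call takes 0.05 s, during which the arm holds its last target.

## Task

Set the card terminal up on its folding desk stand: first push the stand's prop leg out to the rear until it meets its stop, then lower the slope until the leg stands on the base. Lay the terminal on the slope face up and straight, centred, screen end uppermost and keypad end against the ledge, let go of it, and then slide the retainer down until it holds the terminal snugly against the ledge. Leave the other things on the desk where they are, and let go of everything.

Things in the scene. Friction and masses are not known exactly. Their poses are not given: they have to be found in the camera images.
- stand: Folding desk stand for the card terminal: dark steel base plate 265 long (x) x 130 wide (y) x 12 thick, firmly fixed to the desk, carrying slope, prop leg and retainer. Origin on the desk under the slope's hinge axis, 30 behind the plate's front edge; +x points to the rear of the stand, +y to its left, z up (sizes in mm).
- slope (a joint): Angle in rad of the slope board above level: 0 = flat, stop at 1.08. Stiff friction hinge (0.6 N m): it stays where it is put, and a few N near its upper edge move it. Starts raised at 0.70 to 0.85. With the leg fully out it comes down to rest on the leg at about 0.38 (22 degrees) and goes no lower; with the leg folded nothing stops it before flat.
- leg (a joint): Angle in rad of the steel prop leg against the slope board: 0 = folded flat against the board's back, 1.77 = out against its stop; grows as its foot swings to the rear. Friction hinge (0.12 N m, 1 to 2 N at the foot), stays where it is left. The leg is 105 long from its pivot to its foot bar (sizes in mm).
- leg_pivot (a point): Point on the leg's pivot axis (parallel to y), mid width, 160 up the slope from the slope's hinge and 10 behind the board's mid plane. Axes as ledge_mid (sizes in mm).
- bar_left (a point): On the axis of the leg's foot bar, 95 to the left (+y) of its middle. The bar is 10 across (14 across at the rubber end tips), 238 long, parallel to y; it sticks out 49 past each side edge of the slope board, where it can be pushed to the rear. With the leg out and the slope lowered, the bar's axis lies 17 above the desk, on the base plate (sizes in mm).
- bar_right (a point): The same, 95 to the right (-y) (sizes in mm).
- ledge_mid (a point): On the slope's front face, at the middle of the upper side of its fixed ledge (the ledge stands 19 high off the face, 100 wide, 8 thick; this point is 20 up from the hinge). x points up the slope, y to the stand's left, z out of the face (sizes in mm).
- retainer (a joint): Travel in m of the grey retainer block along the slope's face: 0 = top stop, grows as it slides down the slope towards the ledge, bottom stop 0.07. Friction 2 N. Starts 0 to 0.02 (sizes in mm).
- retainer_grip (a point): Point to grip on the retainer's upright finger tab: the tab is 18 wide (y) x 14 (along the slope), its top 12 beyond this point; the point is 50 off the slope's face. The retainer block below it is 28 along the slope x 50 wide and reaches 27 off the face. Axes as ledge_mid (sizes in mm).
- retainer_face (a point): Centre of the retainer's lower end face (the face that meets the terminal), 12 off the slope's face; 18 down the slope from retainer_grip (sizes in mm).
- terminal: Black handheld card-payment terminal, a rounded block 125 long (x) x 60 wide (y) x 28 thick, about 0.28 kg, with a screen at its +x end and a keypad at its -x end, lying on its back on the desk. Origin: centre of its underside; z out of its screen side (sizes in mm).
- calculator: flat desk calculator, 125 x 75 x 14. Bystander, to be left alone. Origin: centre of its underside (sizes in mm).
- stapler: desk stapler, 130 x 34 x 47. Bystander, to be left alone. Origin: centre of its underside (sizes in mm).
- mug: white mug, 78 across, 88 high, handle at its +y. Bystander, to be left alone. Origin: centre of its underside (sizes in mm).
- jar: white screw-top jar, 50 across, 75 high. Bystander, to be left alone. Origin: centre of its underside (sizes in mm).
- mouse: computer mouse, 105 x 60 x 33. Bystander, to be left alone. Origin: centre of its underside (sizes in mm).
- tape: tape dispenser, 150 x 55 x 72. Bystander, to be left alone. Origin: centre of its underside (sizes in mm).
- slope_hinge (a point): Mid width on the hinge axis (parallel to y) of the stand's aluminium slope board, 55 above the stand's origin. The board is 220 long x 140 wide x 8 thick; the axis lies at its mid thickness along its front edge. Axes as ledge_mid (sizes in mm).

How it is judged (in metres and radians):
On the way, in this order (a step that is already met when the one before it is completed fails the run):
1. the prop leg is swung out to its stop (value of joint leg above 1.71 rad), for 0.2 s.
2. the slope is lowered until the leg stands on the base (value of joint leg above 1.71 rad and value of joint slope between 0.324 and 0.434 rad), for 0.2 s.
3. the terminal lies on the slope, screen end up, keypad end down at the ledge, and is let go (all of step 2 and x of terminal in the frame of ledge_mid between 0.055 and 0.085 m and y of terminal in the frame of ledge_mid between -0.015 and 0.015 m and z of terminal in the frame of ledge_mid between -0.005 and 0.005 m and angle between the x axis of terminal and the x axis of ledge_mid, either way round below 0.14 rad and x of ledge_mid in the frame of terminal below 0 m and angle between the z axis of terminal and the z axis of ledge_mid, either way round below 0.1 rad and z of retainer_face in the frame of ledge_mid above 0 m and contact force between the fingers and terminal below 0.05 N), for 0.2 s.
4. the retainer is slid down against the terminal (all of step 2 and x of terminal in the frame of ledge_mid between 0.055 and 0.0675 m and y of terminal in the frame of ledge_mid between -0.015 and 0.015 m and z of terminal in the frame of ledge_mid between -0.005 and 0.005 m and angle between the x axis of terminal and the x axis of ledge_mid, either way round below 0.14 rad and x of ledge_mid in the frame of terminal below 0 m and angle between the z axis of terminal and the z axis of ledge_mid, either way round below 0.1 rad and z of retainer_face in the frame of ledge_mid above 0 m and x of retainer_face in the frame of terminal below 0.0675 m), for 0.2 s.
At the end, for the whole second after the job is handed in: Leg out over 1.71 rad, slope resting on it at 0.32 to 0.43 rad; terminal let go, at rest and flat on the slope (5 mm), centred to 15 mm, straight to 0.14 rad, screen end up, keypad end within 5 mm of the ledge, retainer within 5 mm of its screen end (all of step 4 and contact force between the fingers and terminal below 0.05 N and linear speed of terminal below 0.01 m/s and velocity of joint slope below 0.02 rad/s); the robot touches nothing.
It fails at once if a bystander is moved by more than 30 mm (distance of any of calculator, stapler, mug, jar, mouse, tape from where it was at the start of the episode above 0.03 m).
It fails at once if the terminal is tipped over (more than 70 degrees) (angle between terminal's own z axis and vertical above 1.22 rad).
It also fails if it takes over 64 s, if anything falls off the work surface, if the arm or the gripper's body presses on something with over 40 N, if the wrist force passes 120 N, or if a joint passes its speed limit or range.

## Working session

There is one attempt and no reset: what is moved stays moved. The work goes in short steps, Python scripts to look and compute and a shell command to move; the robot and the scene stay as the last step left them, time stands still between calls to the robot, and variables do not carry over. Pictures are saved under pics/ and viewed, and the job is handed in when it is done.

```bash
ls; mkdir -p pics; python3 - <<'E'
from cell import monitor, vision, order, manip
import cv2
print(monitor.read_state()); print(manip.grasp_offset)
for n in ("scene","side","wrist"):
    c=vision.camera(n); cv2.imwrite(f"pics/{n}0.png",c["color"])
    print(n,{k:(v.tolist() if hasattr(v,'tolist') else v) for k,v in c.items() if k!="color"})
E
```

```text
pics
{'clock': 0.0, 'joints': array([ 1.15643505e+00,  3.00468676e-01,  1.52156893e+00, -1.83601134e-05,
        1.32067588e+00, -6.65785507e-02]), 'qd': array([ 0.00068386,  0.00238786, -0.00019005, -0.00065561, -0.00029934,
        0.0004725 ]), 'effort': array([ 7.47041622e-05, -5.31801081e+01, -3.52738810e+01,  7.07524410e-02,
        2.43816606e-02,  6.87772672e-05]), 'eef_pos': array([187.34235685, 516.84223335, 204.89279483]), 'eef_rot': array([-3.14047313e+00, -5.68235909e-05,  2.79381445e+00]), 'wrist_force': array([0.53546558, 0.13757519, 0.64619924]), 'moment': array([ 0.01869549, -0.04572661, -0.03316192]), 'finger_gap': 94.01995288248308}
18.8
scene {'fx': 580.9217437206083, 'fy': 580.9217437206083, 'cx': 321.7143981510674, 'cy': 238.4512239088983, 'cam_to_world': [[0.5949966987927908, 0.5743001589496197, -0.562279517549877, 1332.6305093943408], [0.8035531108213192, -0.41045995816709135, 0.43107426370736857, -611.8271352262119], [0.016772790914497175, -0.7083092193187317, -0.7057029993651913, 1106.3293231275975], [0.0, 0.0, 0.0, 1.0]]}
side {'fx': 520.3048339773193, 'fy': 520.3048339773193, 'cx': 324.95835405102827, 'cy': 244.183816608717, 'cam_to_world': [[-0.9922286280467044, -0.09467288974819595, 0.08074276209841132, 491.2522296928438], [-0.12238211015246053, 0.6253453233668037, -0.7706917968020022, 790.7627516237178], [0.022471510834515075, -0.7745839337928418, -0.6320718002812817, 740.2596368165445], [0.0, 0.0, 0.0, 1.0]]}
wrist {'fx': 402.2380158423871, 'fy': 402.2380158423871, 'cx': 320.38867668058117, 'cy': 234.97801736183345, 'tool_from_camera': [[0.0010559102447877426, -0.9634404200641098, -0.2679205890562428, 77.46599882800577], [0.9999992406554473, 0.0011875457845871764, -0.0003292772939576594, -0.7444444841436804], [0.000635407020545962, -0.2679200379249352, 0.9634409424226363, -178.11858256524198], [0.0, 0.0, 0.0, 1.0]]}
```

View pics/scene0.png

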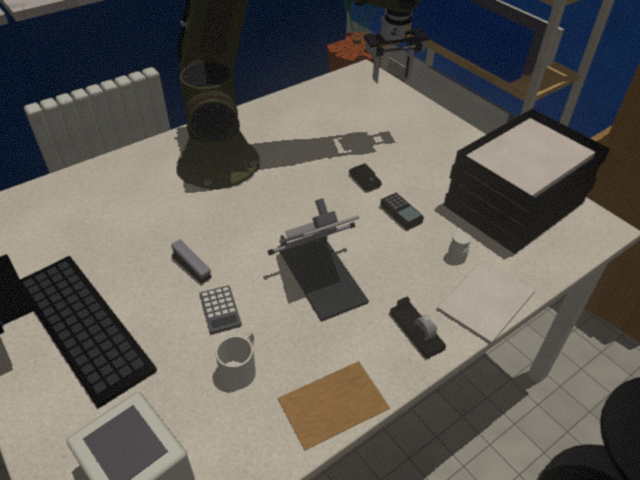

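View pics/side0.png

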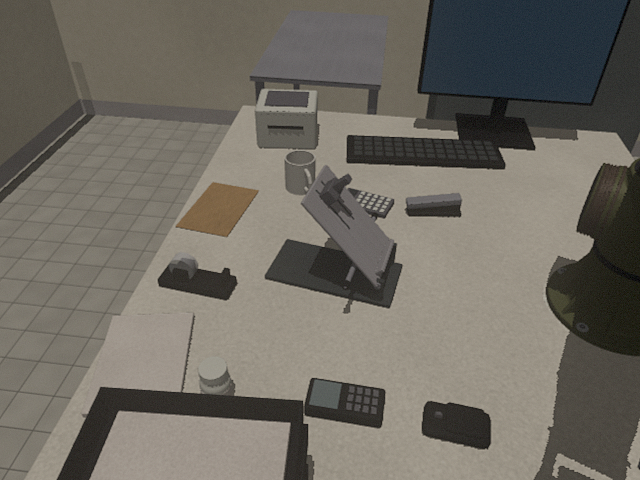

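View pics/wrist0.png

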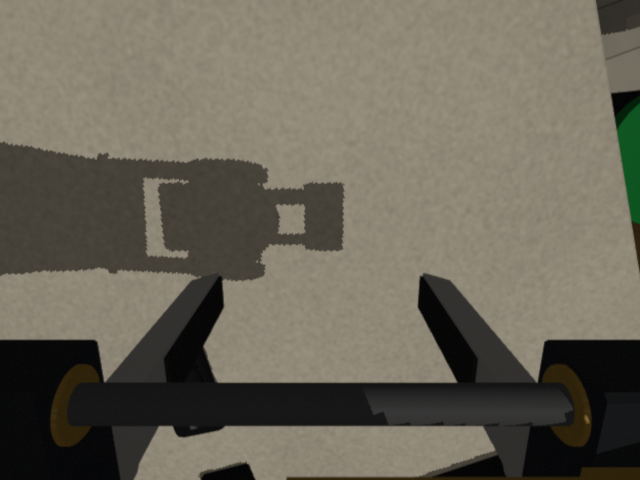

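```bash
python3 - <<'E'
import cv2
a=cv2.imread("pics/scene0.png")[180:330,160:440]; b=cv2.imread("pics/side0.png")[150:320,250:420]
cv2.imwrite("pics/c1.png",cv2.resize(a,None,fx=2.8,fy=2.8,interpolation=cv2.INTER_CUBIC))
cv2.imwrite("pics/c2.png",cv2.resize(b,None,fx=3.5,fy=3.5,interpolation=cv2.INTER_CUBIC))
E
```

```text
(no output)
```

View pics/c1.png

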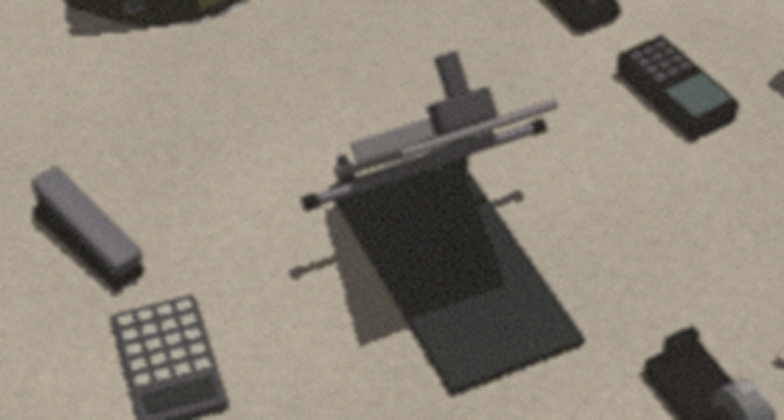

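View pics/c2.png

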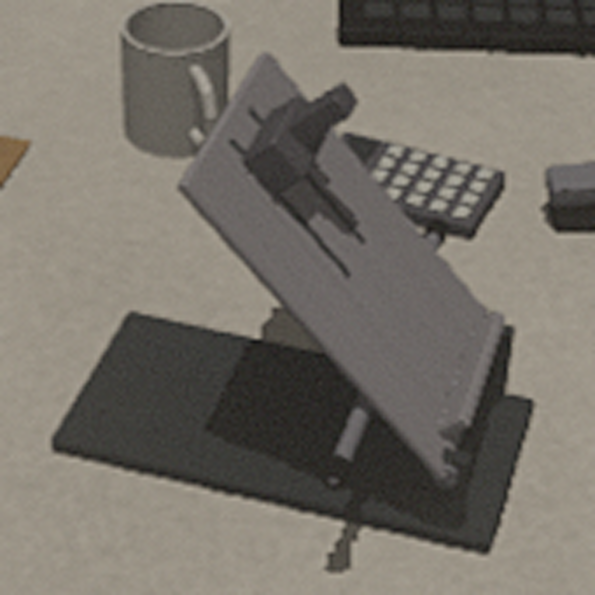

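```bash
cat > h.py <<'E'
import numpy as np, cv2, json
from scipy.spatial.transform import Rotation as R
from cell import monitor, vision, manip
CAL={}
def cal(n):
    if n not in CAL:
        d=json.load(open("cal.json"))[n]; CAL[n]=(d["fx"],d["fy"],d["cx"],d["cy"],np.array(d["cam_to_world"]))
    return CAL[n]
def ray(n,uv,T=None,K=None):
    fx,fy,cx,cy,M=cal(n) if K is None else (*K,T)
    d=M[:3,:3]@np.array([(uv[0]-cx)/fx,(uv[1]-cy)/fy,1.]); return M[:3,3],d/np.linalg.norm(d)
def onz(n,uv,z,**k):
    o,d=ray(n,uv,**k); return o+d*(z-o[2])/d[2]
def tri(r1,r2):
    (o1,d1),(o2,d2)=r1,r2
    A=np.stack([d1,-d2],1); t=np.linalg.lstsq(A,o2-o1,rcond=None)[0]
    p,q=o1+t[0]*d1,o2+t[1]*d2; return (p+q)/2,np.linalg.norm(p-q)
def proj(n,p):
    fx,fy,cx,cy,M=cal(n); c=np.linalg.inv(M)@np.append(p,1); return fx*c[0]/c[2]+cx,fy*c[1]/c[2]+cy
E
python3 - <<'E'
import json
from cell import vision
d={}
for n in("scene","side"):
    c=vision.camera(n); d[n]={k:(v.tolist() if hasattr(v,'tolist') else float(v)) for k,v in c.items() if k!="color"}
json.dump(d,open("cal.json","w"))
from h import *
np.set_printoptions(precision=1,suppress=True)
f=lambda a:(a[0]/3.5+250,a[1]/3.5+150)
g=lambda a:(a[0]/2.8+160,a[1]/2.8+180)
print("plate side", [onz("side",f(a),12) for a in((130,315),(55,440),(490,542),(530,400))])
print("plate scene",[onz("scene",g(a),12) for a in((452,385),(583,335))])
bl=tri(ray("side",f((335,480))),ray("scene",g((540,127)))); print("barL",bl)
# board upper corners (left) side(183,185) scene (556,103)
print("upL",tri(ray("side",f((183,185))),ray("scene",g((556,103)))))
print("upR",tri(ray("side",f((265,55))),ray("scene",g((352,150)))))
print("tab",tri(ray("side",f((348,95))),ray("scene",g((448,58)))))
E
```

```text
plate side [array([669.5, -99.2,  12. ]), array([692.1,  22.7,  12. ]), array([436.3,  69.1,  12. ]), array([415.2, -54.5,  12. ])]
plate scene [array([ 671.7, -100.4,   12. ]), array([694.6,  23.4,  12. ])]
barL (array([523.7, 106.6,  82.4]), np.float64(2.267457206381839))
upL (array([613.2,  42.1, 214.4]), np.float64(2.571230490347079))
upR (array([ 577.3, -117.9,  209.4]), np.float64(29.25852343857036))
tab (array([537.7, -13.4, 239.2]), np.float64(7.3745368023259275))
```

```bash
python3 - <<'E'
import cv2
a=cv2.imread("pics/side0.png")[350:460,280:510]
cv2.imwrite("pics/c3.png",cv2.resize(a,None,fx=3.4,fy=3.4,interpolation=cv2.INTER_CUBIC))
a=cv2.imread("pics/scene0.png")[155:240,340:480]
cv2.imwrite("pics/c4.png",cv2.resize(a,None,fx=5,fy=5,interpolation=cv2.INTER_CUBIC))
E
```

```text
(no output)
```

View pics/c3.png

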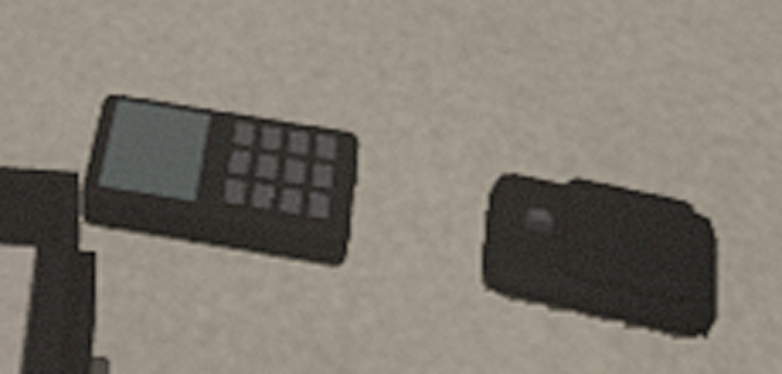

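View pics/c4.png

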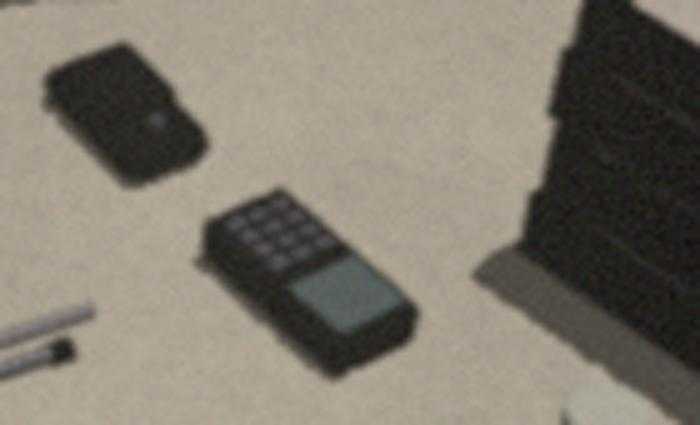

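```bash
python3 - <<'E'
from h import *
np.set_printoptions(precision=1,suppress=True)
f=lambda a:(a[0]/3.4+280,a[1]/3.4+350)
g=lambda a:(a[0]/5+340,a[1]/5+155)
print("top side",[onz("side",f(a),28)[:2] for a in((106,96),(358,134))],"bottom",[onz("side",f(a),3)[:2] for a in((345,265),(86,222))])
print("screen side",[onz("side",f(a),28)[:2] for a in((115,100),(210,113),(196,201),(100,187))])
print("screen scene",[onz("scene",g(a),28)[:2] for a in((288,290),(350,257),(408,303),(345,335))])
print("top scene",[onz("scene",g(a),28)[:2] for a in((205,222),(280,188),(418,312))])
for n,z,uv in(("side",33,f((600,240))),("side",75,(213,360))):print(onz(n,uv,z)[:2])
E
```

```text
top side [array([562. , 271.8]), array([440.1, 276.7])] bottom [array([441.9, 331.1]), array([563.6, 325.3])]
screen side [array([557.3, 273.5]), array([511.1, 274.6]), array([512.8, 323.4]), array([557.5, 322.2])]
screen scene [array([515.3, 276.6]), array([515. , 323.2]), array([561.7, 323.4]), array([560.5, 277.6])]
top scene [array([445.2, 276.4]), array([447.7, 330.9]), array([570.2, 322.8])]
[330.4 321.7]
[715.8 293.3]
```

```bash
cat >> h.py <<'E'
YAW=-0.178; O=np.array([452.9,2.7,0.])
def S2W(p): return O+R.from_euler('z',YAW).apply(p)
def W2S(p): return R.from_euler('z',YAW).inv().apply(np.asarray(p)-O)
def cols(x,z):
    x=np.array(x,float);z=np.array(z,float);z/=np.linalg.norm(z);x-=x@z*z;x/=np.linalg.norm(x)
    return R.from_matrix(np.stack([x,np.cross(z,x),z],1))
def S2R(x,z): return R.from_euler('z',YAW)*cols(x,z)
def cur():
    s=monitor.read_state(); return np.array(s['eef_pos']),R.from_euler('xyz',s['eef_rot']),s
def plan(wps,start=None):
    """wps: list of (pos,Rot,n)"""
    p,r,s=cur()
    if start: p,r=start
    out=[]
    for tp,tr,n in wps:
        w=(r.inv()*tr).as_rotvec()/n; dp=(np.array(tp)-p)/n
        for i in range(n):
            sh=np.round(r.inv().apply(dp)/10,2); wr=np.round(w,3)
            out.append([*sh.tolist(),*wr.tolist()])
            p=p+r.apply(sh*10); r=r*R.from_rotvec(wr)
            # re-aim
            if i<n-1: dp=(np.array(tp)-p)/(n-1-i); w=(r.inv()*tr).as_rotvec()/(n-1-i)
    for i,o in enumerate(out): print(o, "" if (i+1)%8 else "\n")
def st():
    p,r,s=cur(); print(round(s['clock'],2),p.round(1),np.array(s['eef_rot']).round(3),"S:",W2S(p).round(1),"F",s['wrist_force'].round(1),"gap",round(s['finger_gap'],1),"j",s['joints'].round(2))
def wcam(name):
    p,r,s=cur(); c=vision.camera("wrist"); cv2.imwrite(f"pics/{name}.png",c["color"])
    T=np.eye(4);T[:3,:3]=r.as_matrix();T[:3,3]=p; M=T@np.array(c["tool_from_camera"])
    np.save(f"pics/{name}.npy",M); return M
WK=(402.2380158423871,402.2380158423871,320.38867668058117,234.97801736183345)
def wonz(name,uv,z): return onz(None,uv,z,T=np.load(f"pics/{name}.npy"),K=WK)
def wray(name,uv): return ray(None,uv,T=np.load(f"pics/{name}.npy"),K=WK)
E
python3 - <<'E'
from h import *
np.set_printoptions(precision=1,suppress=True)
t=0.3
Rb=S2R([0,np.cos(t),-np.sin(t)],[0,-np.sin(t),-np.cos(t)])
g=np.array([50,96,84.])
tcp=lambda g,off:S2W(g-(np.array([0,np.sin(t),np.cos(t)]))*(18.8-off))
print(tcp(g,0),tcp(g,90))
plan([(tcp(g,90),Rb,16)])
E
```

```text
[518.1  82.9  66. ] [522.8 109.  152. ]
[-2.84, -1.68, 0.33, 0.013, -0.016, 0.087] 
[-2.97, -1.42, 0.4, 0.013, -0.016, 0.087] 
[-3.07, -1.16, 0.47, 0.013, -0.016, 0.087] 
[-3.16, -0.88, 0.53, 0.013, -0.015, 0.087] 
[-3.21, -0.59, 0.59, 0.013, -0.016, 0.087] 
[-3.24, -0.31, 0.64, 0.013, -0.015, 0.087] 
[-3.24, -0.01, 0.69, 0.013, -0.016, 0.087] 
[-3.22, 0.28, 0.74, 0.013, -0.016, 0.087] 

[-3.17, 0.56, 0.79, 0.013, -0.015, 0.087] 
[-3.1, 0.85, 0.83, 0.013, -0.016, 0.087] 
[-3.0, 1.12, 0.86, 0.013, -0.016, 0.087] 
[-2.88, 1.39, 0.89, 0.013, -0.015, 0.086] 
[-2.73, 1.65, 0.92, 0.014, -0.016, 0.087] 
[-2.56, 1.89, 0.93, 0.013, -0.015, 0.086] 
[-2.38, 2.11, 0.95, 0.014, -0.016, 0.087] 
[-2.17, 2.33, 0.95, 0.013, -0.015, 0.086]
```

```bash
python3 -m jog '[[-2.84,-1.68,0.33,0.013,-0.016,0.087,60],[-2.97,-1.42,0.4,0.013,-0.016,0.087,60],[-3.07,-1.16,0.47,0.013,-0.016,0.087,60],[-3.16,-0.88,0.53,0.013,-0.015,0.087,60],[-3.21,-0.59,0.59,0.013,-0.016,0.087,60],[-3.24,-0.31,0.64,0.013,-0.015,0.087,60],[-3.24,-0.01,0.69,0.013,-0.016,0.087,60],[-3.22,0.28,0.74,0.013,-0.016,0.087,60]]' 6
python3 -m jog '[[-3.17,0.56,0.79,0.013,-0.015,0.087,60],[-3.1,0.85,0.83,0.013,-0.016,0.087,60],[-3.0,1.12,0.86,0.013,-0.016,0.087,60],[-2.88,1.39,0.89,0.013,-0.015,0.086,60],[-2.73,1.65,0.92,0.014,-0.016,0.087,60],[-2.56,1.89,0.93,0.013,-0.015,0.086,60],[-2.38,2.11,0.95,0.014,-0.016,0.087,60],[-2.17,2.33,0.95,0.013,-0.015,0.086,60]]' 
python3 -m jog '[[0,0,0,0,0,0,60],[0,0,0,0,0,0,60]]'
python3 -c "
from h import *
st(); wcam('w1'); cv2.imwrite('pics/s1.png',cv2.resize(vision.camera('side')['color'][100:320,220:440],None,fx=2.6,fy=2.6,interpolation=cv2.INTER_CUBIC))"
```

```text
clock: 1.05
eef_pos: [355.8, 312.1, 178.7]
eef_rot: [-3.088, 0.152, 2.097]
wrist_force: [-0.9, 0.7, -0.2]
finger_gap: 56.3
clock: 1.85
eef_pos: [523.6, 108.0, 151.9]
eef_rot: [3.141, 0.3, 1.39]
wrist_force: [0.4, 0.0, 1.2]
finger_gap: 56.5
clock: 2.05
eef_pos: [522.8, 108.9, 151.8]
eef_rot: [-3.141, 0.299, 1.393]
wrist_force: [-0.5, 0.2, -0.1]
finger_gap: 56.1
2.05 [522.8 108.9 151.8] [-3.141  0.299  1.393] S: [ 50.  116.9 151.8] F [-0.5  0.2 -0.1] gap 56.1 j [ 0.27  0.4   1.54 -0.28  1.34  0.53]
```

View pics/w1.png

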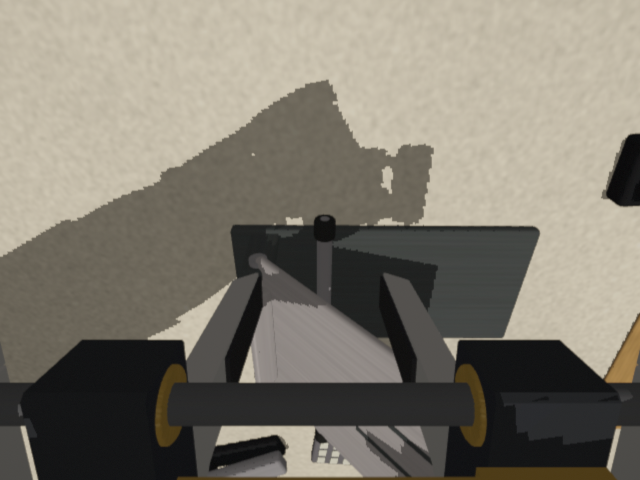

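View pics/s1.png

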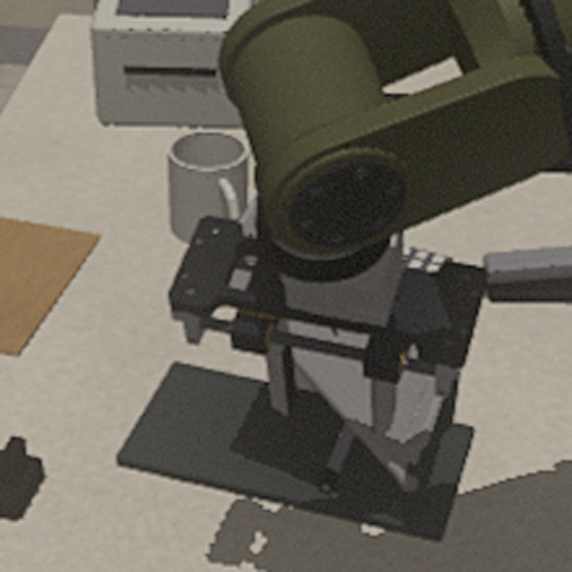

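```bash
python3 - <<'E'
from h import *
np.set_printoptions(precision=1,suppress=True)
# end face of the bar at stand y=119
for uv in((325,220),(324,265)):
    o,d=wray('w1',uv); o=W2S(o); d=R.from_euler('z',-YAW).apply(d)
    for y in (119,108,95): print(uv,y,o+d*(y-o[1])/d[1])
print("plate",[W2S(wonz('w1',uv,12)) for uv in((233,226),(540,229))])
g=lambda a:(a[0]/2.8+160,a[1]/2.8+180)
f=lambda a:(a[0]/3.5+250,a[1]/3.5+150)
for n,uv in(("scene",g((545,127))),("side",f((335,480)))):
    o,d=ray(n,uv); o=W2S(o); d=R.from_euler('z',-YAW).apply(d); print(n,o+d*(119-o[1])/d[1])
E
```

```text
(325, 220) 119 [ 53.2 119.   88.5]
(325, 220) 108 [ 53.5 108.   69.9]
(325, 220) 95 [53.8 95.  47.9]
(324, 265) 119 [ 52.3 119.  133.8]
(324, 265) 108 [ 52.4 108.  119.2]
(324, 265) 95 [ 52.6  95.  102. ]
plate [array([-22.6,  67.9,  12. ]), array([234.9,  65.3,  12. ])]
scene [ 55.  119.   82.9]
side [ 49.4 119.   87.6]
```

```bash
python3 -m jog '[[0,0.1,2.3,0,0,0,60],[0,0.1,2.3,0,0,0,60],[0,0,2.3,0,0,0,60],[0,0,2.0,0,0,0,60],[0,0,0,0,0,0,0],[0,0,0,0,0,0,0],[0,0,0,0,0,0,0],[0,0,0,0,0,0,0]]' 6
python3 -m jog '[[0,0,0,0,0,0,0],[0,0,0,0,0,0,0]]'
python3 -c "
from h import *
st(); wcam('w2')"
```

```text
clock: 2.95
eef_pos: [520.7, 83.5, 68.2]
eef_rot: [3.14, 0.299, 1.393]
wrist_force: [-0.3, 1.0, -0.5]
finger_gap: 27.7
clock: 3.15
eef_pos: [520.5, 83.1, 67.5]
eef_rot: [3.141, 0.299, 1.393]
wrist_force: [2.0, -0.6, 1.2]
finger_gap: 12.4
3.15 [520.5  83.1  67.5] [3.141 0.299 1.393] S: [52.3 91.1 67.5] F [ 2.  -0.6  1.2] gap 12.4 j [ 0.23  0.49  1.64 -0.3   1.15  0.55]
```

View pics/w2.png

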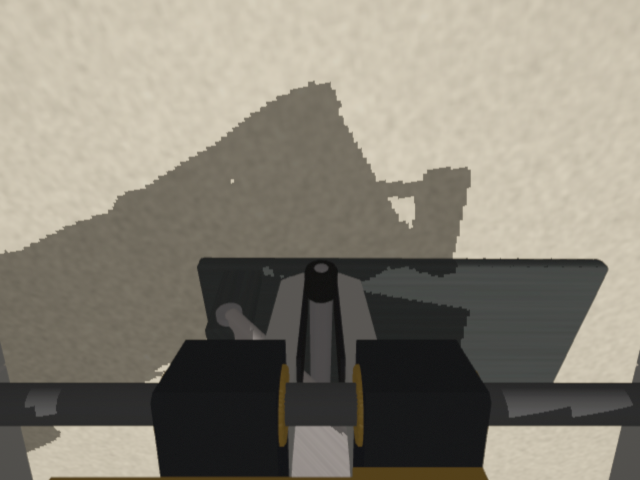

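```bash
python3 -m jog '[[0,0,0,0,0,0,0],[0,0,0,0,0,0,0]]'; python3 - <<'E'
from h import *
st()
p,r,s=cur()
th=np.radians(np.linspace(230.3,329.5,25))
P=W2S(p)
w=[(S2W(P+105*np.array([np.cos(a)-np.cos(th[0]),0,np.sin(a)-np.sin(th[0])])),r,1) for a in th[1:]]
plan(w)
E
```

```text
clock: 3.4
eef_pos: [520.6, 83.0, 67.4]
eef_rot: [3.14, 0.299, 1.393]
wrist_force: [1.4, 0.5, 3.1]
finger_gap: 11.4
3.4 [520.6  83.   67.4] [3.14  0.299 1.393] S: [52.4 91.  67.4] F [1.4 0.5 3.1] gap 11.4 j [ 0.23  0.49  1.64 -0.3   1.15  0.55]
[0.14, 0.6, 0.44, 0.0, 0.0, 0.0] 
[0.12, 0.63, 0.4, 0.0, 0.0, 0.0] 
[0.11, 0.66, 0.36, 0.0, 0.0, 0.0] 
[0.09, 0.68, 0.31, 0.0, 0.0, 0.0] 
[0.08, 0.71, 0.26, 0.0, 0.0, 0.0] 
[0.07, 0.72, 0.21, 0.0, 0.0, 0.0] 
[0.05, 0.74, 0.16, 0.0, 0.0, 0.0] 
[0.03, 0.75, 0.11, 0.0, 0.0, 0.0] 

[0.02, 0.76, 0.06, 0.0, 0.0, 0.0] 
[0.0, 0.75, 0.01, 0.0, 0.0, 0.0] 
[-0.01, 0.76, -0.05, 0.0, 0.0, 0.0] 
[-0.03, 0.75, -0.1, 0.0, 0.0, 0.0] 
[-0.05, 0.74, -0.14, 0.0, 0.0, 0.0] 
[-0.06, 0.73, -0.2, 0.0, 0.0, 0.0] 
[-0.08, 0.71, -0.25, 0.0, 0.0, 0.0] 
[-0.09, 0.69, -0.3, 0.0, 0.0, 0.0] 

[-0.11, 0.67, -0.35, 0.0, 0.0, 0.0] 
[-0.12, 0.63, -0.39, 0.0, 0.0, 0.0] 
[-0.13, 0.61, -0.43, 0.0, 0.0, 0.0] 
[-0.15, 0.57, -0.47, 0.0, 0.0, 0.0] 
[-0.16, 0.54, -0.51, 0.0, 0.0, 0.0] 
[-0.17, 0.5, -0.55, 0.0, 0.0, 0.0] 
[-0.18, 0.45, -0.58, 0.0, 0.0, 0.0] 
[-0.18, 0.41, -0.61, 0.0, 0.0, 0.0]
```

```bash
python3 -m jog '[[0.14,0.6,0.44,0,0,0,0],[0.12,0.63,0.4,0,0,0,0],[0.11,0.66,0.36,0,0,0,0],[0.09,0.68,0.31,0,0,0,0],[0.08,0.71,0.26,0,0,0,0],[0.07,0.72,0.21,0,0,0,0],[0.05,0.74,0.16,0,0,0,0],[0.03,0.75,0.11,0,0,0,0]]'
python3 -c "
from h import *
st()"
```

```text
clock: 4.2
eef_pos: [574.8, 73.0, 43.4]
eef_rot: [-3.142, 0.3, 1.393]
wrist_force: [-1.4, 0.1, 2.0]
finger_gap: 11.7
4.2 [574.8  73.   43.4] [-3.142  0.3    1.393] S: [107.5  90.8  43.4] F [-1.4  0.1  2. ] gap 11.7 j [ 0.19  0.61  1.5  -0.31  1.16  0.51]
```

Small forces, bar still held. Continue the arc.

```bash
python3 -m jog '[[0.02,0.76,0.06,0,0,0,0],[0,0.75,0.01,0,0,0,0],[-0.01,0.76,-0.05,0,0,0,0],[-0.03,0.75,-0.1,0,0,0,0],[-0.05,0.74,-0.14,0,0,0,0],[-0.06,0.73,-0.2,0,0,0,0],[-0.08,0.71,-0.25,0,0,0,0],[-0.09,0.69,-0.3,0,0,0,0]]'
python3 -m jog '[[-0.11,0.67,-0.35,0,0,0,0],[-0.12,0.63,-0.39,0,0,0,0],[-0.13,0.61,-0.43,0,0,0,0],[-0.15,0.57,-0.47,0,0,0,0]]'
python3 -m jog '[[-0.16,0.54,-0.51,0,0,0,0],[-0.17,0.5,-0.55,0,0,0,0]]'
python3 -c "
from h import *
st();wcam('w3')
for n in('side','scene'): cv2.imwrite(f'pics/{n}3.png',vision.camera(n)['color'])"
```

```text
clock: 5.0
eef_pos: [632.8, 62.7, 53.9]
eef_rot: [3.142, 0.299, 1.393]
wrist_force: [-3.0, 0.8, 1.4]
finger_gap: 12.3
clock: 5.4
eef_pos: [657.1, 58.4, 71.3]
eef_rot: [3.141, 0.299, 1.393]
wrist_force: [-3.1, 0.9, -0.9]
finger_gap: 12.0
clock: 5.6
eef_pos: [667.2, 56.5, 82.5]
eef_rot: [3.142, 0.299, 1.393]
wrist_force: [-2.5, -1.0, -0.7]
finger_gap: 12.6
5.6 [667.2  56.5  82.5] [3.142 0.299 1.393] S: [201.4  90.9  82.5] F [-2.5 -1.  -0.7] gap 12.6 j [ 0.14  0.74  1.18 -0.29  1.33  0.41]
```

View pics/scene3.png

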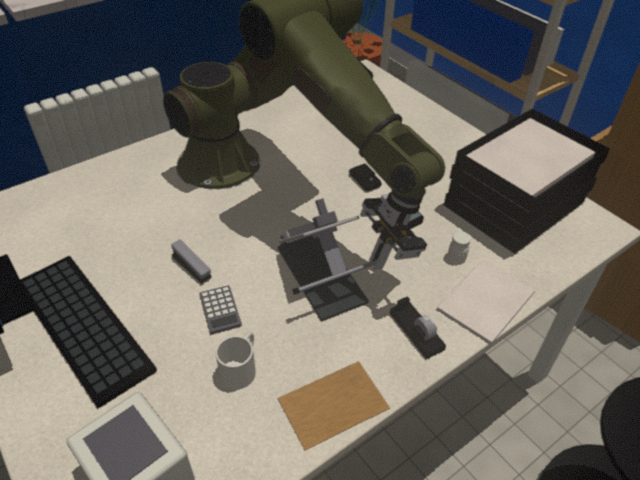

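View pics/w3.png

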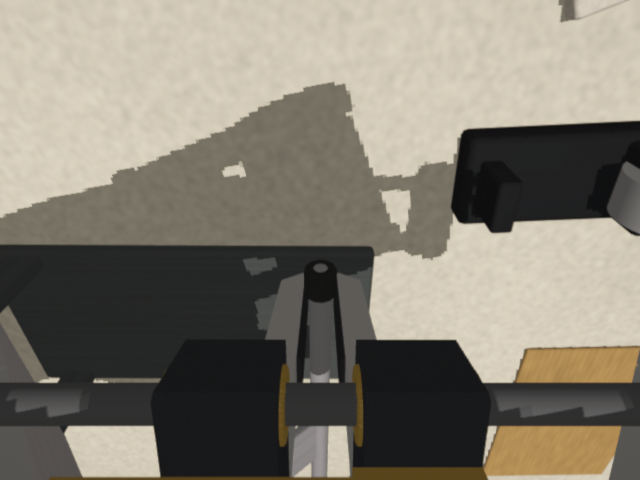

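```bash
python3 -m jog '[[-0.18,0.45,-0.58,0,0,0,0]]'
python3 -m jog '[[-0.18,0.41,-0.61,0,0,0,0]]'
python3 -m jog '[[-0.1,0.2,-0.3,0,0,0,0],[0,0,0,0,0,0,0]]'
python3 -c "
from h import *
st()
for n in('side','scene'): cv2.imwrite(f'pics/{n}4.png',vision.camera(n)['color'])
cv2.imwrite('pics/s4.png',cv2.resize(cv2.imread('pics/side4.png')[100:320,220:440],None,fx=2.6,fy=2.6,interpolation=cv2.INTER_CUBIC))
a=cv2.imread('pics/scene4.png')[180:330,220:440]
cv2.imwrite('pics/c4.png',cv2.resize(a,None,fx=3.6,fy=3.6,interpolation=cv2.INTER_CUBIC))
"
```

```text
clock: 5.85
eef_pos: [670.8, 55.8, 87.4]
eef_rot: [-3.14, 0.3, 1.394]
wrist_force: [-1.3, -0.1, -1.6]
finger_gap: 12.0
clock: 5.95
eef_pos: [675.3, 55.0, 94.6]
eef_rot: [-3.141, 0.3, 1.394]
wrist_force: [-11.8, -0.7, -5.6]
finger_gap: 12.1
clock: 6.15
eef_pos: [676.0, 54.6, 97.0]
eef_rot: [-3.137, 0.3, 1.394]
wrist_force: [-12.7, -0.4, -2.6]
finger_gap: 12.9
6.15 [676.   54.6  97. ] [-3.137  0.3    1.394] S: [210.4  90.6  97. ] F [-12.7  -0.4  -2.6] gap 12.9 j [ 0.14  0.75  1.13 -0.29  1.37  0.39]
```

View pics/c4.png

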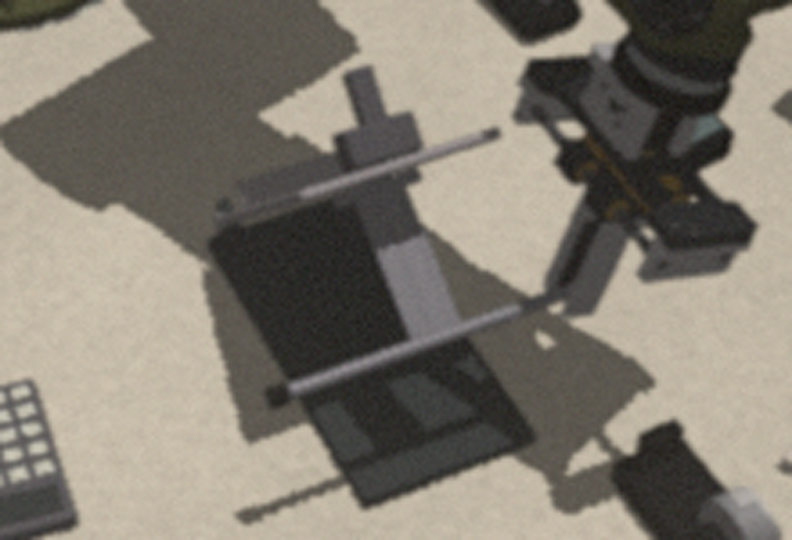

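View pics/s4.png

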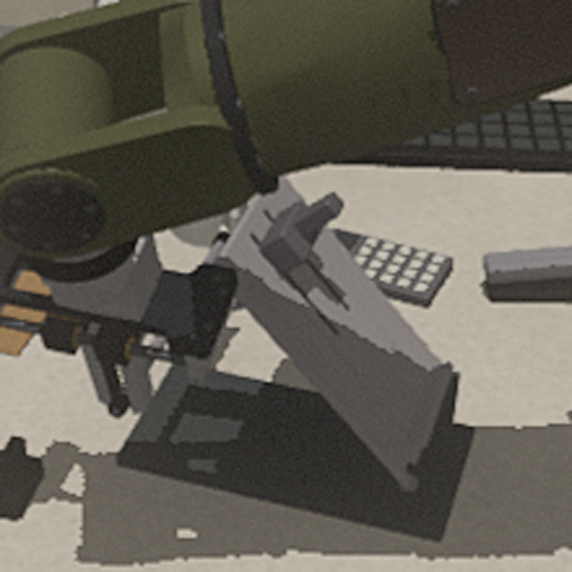

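```bash
python3 -m jog '[[0,0,0,0,0,0,40],[0,0,0,0,0,0,40],[0,0,-2,0,0,0,40],[0,0,-4,0,0,0,40],[0,0,-4,0,0,0,40],[0,0,-4,0,0,0,40],[0,0,0,0,0,0,40]]'
python3 -c "
from h import *
st();wcam('w5')
for n in('side','scene'): cv2.imwrite(f'pics/{n}5.png',vision.camera(n)['color'])
cv2.imwrite('pics/s5.png',cv2.resize(cv2.imread('pics/side5.png')[100:320,220:440],None,fx=2.6,fy=2.6,interpolation=cv2.INTER_CUBIC))
a=cv2.imread('pics/scene5.png')[180:330,220:440]
cv2.imwrite('pics/c5.png',cv2.resize(a,None,fx=3.6,fy=3.6,interpolation=cv2.INTER_CUBIC))
"
```

```text
clock: 6.95
eef_pos: [686.3, 96.9, 238.4]
eef_rot: [3.131, 0.295, 1.392]
wrist_force: [-0.0, -0.4, 0.2]
finger_gap: 37.6
6.95 [686.3  96.9 238.4] [3.131 0.295 1.392] S: [213.  134.  238.4] F [-0.  -0.4  0.2] gap 37.6 j [ 0.19  0.69  0.9  -0.28  1.65  0.36]
```

View pics/c5.png

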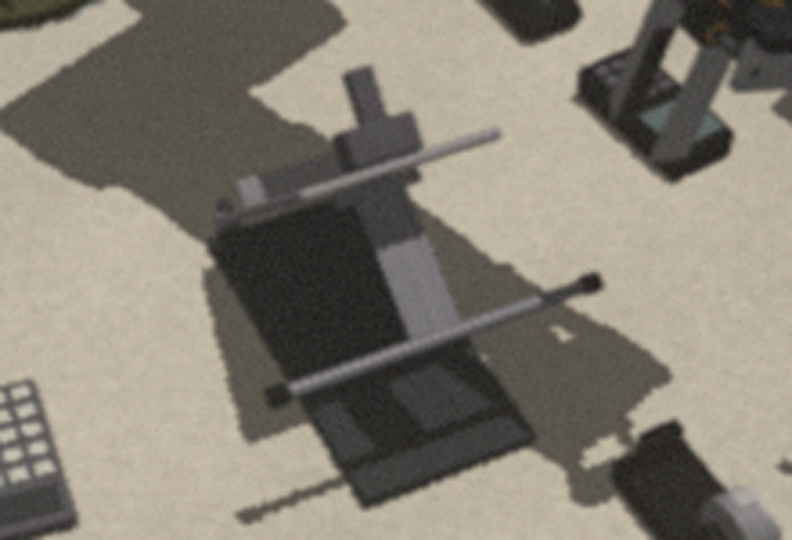

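View pics/s5.png

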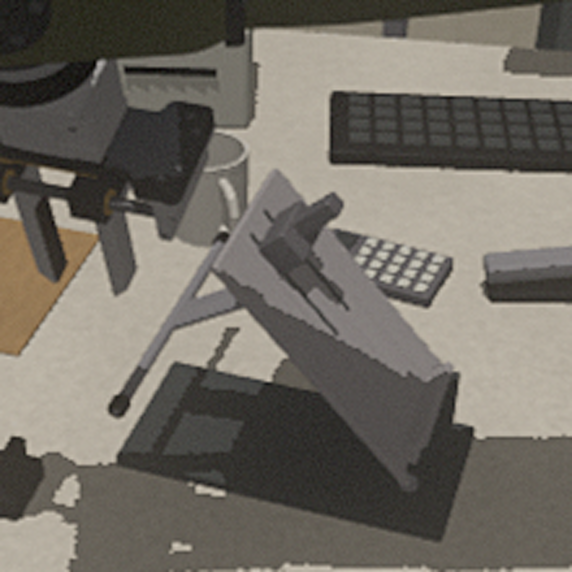

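View pics/w5.png

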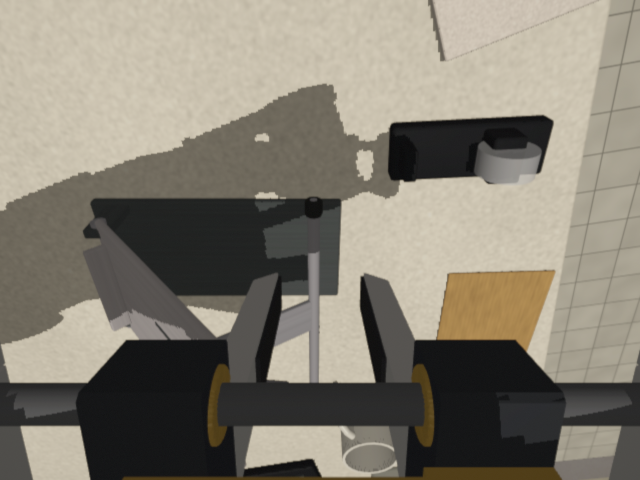

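```bash
python3 - <<'E'
from h import *
np.set_printoptions(precision=1,suppress=True)
f=lambda a:(a[0]/2.6+220,a[1]/2.6+100)
g=lambda a:(a[0]/3.6+220,a[1]/3.6+180)
L,e1=tri(ray("side",f((119,405))),ray("scene",g((592,284))));Rr,e2=tri(ray("side",f((222,238))),ray("scene",g((278,396))))
U,e3=tri(ray("side",f((213,267))),ray("scene",g((497,133))))
print(W2S(L),e1,W2S(Rr),e2,W2S(U),e3)
B=(W2S(L)+W2S(Rr))/2
u=W2S(U); s=np.arctan2(u[2]-55,u[0])
for s in (s,.79,.81,.83,.85):
    piv=np.array([160*np.cos(s)+10*np.sin(s),55+160*np.sin(s)-10*np.cos(s)])
    d=B[[0,2]]-piv; a=np.arctan2(d[1],d[0])-np.pi-s; print(round(s,3),piv,np.linalg.norm(d),a%(2*np.pi))
E
```

```text
[208.5 111.1 110.9] 4.273175191375578 [ 207.8 -113.8  112.4] 4.151514680164342 [151.3  66.1 214.3] 1.4000673440315947
0.811 [117.4 164.1] 104.81922722377722 1.8063891220725683
0.79 [119.7 161.6] 101.59321188538398 1.837683678952585
0.81 [117.6 164. ] 104.64218060453294 1.8080655313574212
0.83 [115.4 166.3] 107.71867240434362 1.7795631078459797
0.85 [113.1 168.6] 110.81921605921117 1.7520921128481932
```

```bash
python3 - <<'E'
from h import *
np.set_printoptions(precision=1,suppress=True)
q=0.6
Rt=S2R([-np.cos(q),0,-np.sin(q)],[np.sin(q),0,-np.cos(q)])
def T(s,L=205,y=45,h=4): return S2W(np.array([L*np.cos(s)-h*np.sin(s),y,55+L*np.sin(s)+h*np.cos(s)]))
plan([(S2W([110,60,310]),Rt,16),(T(.93,h=8),Rt,4)])
E
```

```text
[-0.58, -0.64, -0.34, -0.043, -0.015, -0.089] 
[-0.52, -0.67, -0.36, -0.043, -0.015, -0.089] 
[-0.47, -0.7, -0.38, -0.043, -0.015, -0.089] 
[-0.41, -0.72, -0.41, -0.043, -0.015, -0.089] 
[-0.35, -0.73, -0.43, -0.043, -0.015, -0.089] 
[-0.29, -0.74, -0.46, -0.043, -0.015, -0.088] 
[-0.23, -0.75, -0.49, -0.043, -0.015, -0.088] 
[-0.18, -0.74, -0.51, -0.043, -0.015, -0.089] 

[-0.12, -0.74, -0.54, -0.043, -0.014, -0.088] 
[-0.06, -0.72, -0.58, -0.043, -0.015, -0.089] 
[-0.01, -0.7, -0.6, -0.043, -0.014, -0.088] 
[0.04, -0.67, -0.63, -0.043, -0.014, -0.089] 
[0.09, -0.63, -0.66, -0.042, -0.015, -0.088] 
[0.14, -0.59, -0.69, -0.043, -0.014, -0.089] 
[0.18, -0.55, -0.72, -0.042, -0.015, -0.088] 
[0.21, -0.5, -0.75, -0.043, -0.014, -0.089] 

[1.09, -0.38, 1.86, 0.0, -0.0, 0.0] 
[1.08, -0.37, 1.86, 0.0, -0.0, 0.0] 
[1.09, -0.38, 1.86, 0.0, -0.0, 0.0] 
[1.08, -0.37, 1.86, 0.0, -0.0, 0.0]
```

```bash
python3 -m jog '[[-0.58,-0.64,-0.34,-0.043,-0.015,-0.089,0],[-0.52,-0.67,-0.36,-0.043,-0.015,-0.089,0],[-0.47,-0.7,-0.38,-0.043,-0.015,-0.089,0],[-0.41,-0.72,-0.41,-0.043,-0.015,-0.089,0],[-0.35,-0.73,-0.43,-0.043,-0.015,-0.089,0],[-0.29,-0.74,-0.46,-0.043,-0.015,-0.088,0],[-0.23,-0.75,-0.49,-0.043,-0.015,-0.088,0],[-0.18,-0.74,-0.51,-0.043,-0.015,-0.089,0]]'
python3 -m jog '[[-0.12,-0.74,-0.54,-0.043,-0.014,-0.088,0],[-0.06,-0.72,-0.58,-0.043,-0.015,-0.089,0],[-0.01,-0.7,-0.6,-0.043,-0.014,-0.088,0],[0.04,-0.67,-0.63,-0.043,-0.014,-0.089,0],[0.09,-0.63,-0.66,-0.042,-0.015,-0.088,0],[0.14,-0.59,-0.69,-0.043,-0.014,-0.089,0],[0.18,-0.55,-0.72,-0.042,-0.015,-0.088,0],[0.21,-0.5,-0.75,-0.043,-0.014,-0.089,0]]'
python3 -m jog '[[1.09,-0.38,1.86,0,0,0,0],[1.08,-0.37,1.86,0,0,0,0],[1.09,-0.38,1.86,0,0,0,0],[0,0,0,0,0,0,0]]'
python3 -c "
from h import *
st();wcam('w6')
for n in('side','scene'): cv2.imwrite(f'pics/{n}6.png',vision.camera(n)['color'])
cv2.imwrite('pics/s6.png',cv2.resize(cv2.imread('pics/side6.png')[100:320,220:440],None,fx=2.6,fy=2.6,interpolation=cv2.INTER_CUBIC))
"
```

```text
clock: 7.9
eef_pos: [627.5, 68.5, 269.7]
eef_rot: [3.074, 0.451, 2.154]
wrist_force: [0.5, -0.5, 0.1]
finger_gap: 0.4
clock: 8.7
eef_pos: [571.1, 42.0, 309.3]
eef_rot: [-3.14, 0.599, 2.968]
wrist_force: [-0.4, 1.7, -0.6]
finger_gap: 0.2
clock: 9.1
eef_pos: [573.0, 29.8, 242.1]
eef_rot: [-3.14, 0.594, 2.963]
wrist_force: [-0.1, 0.2, 1.2]
finger_gap: 0.4
9.1 [573.   29.8 242.1] [-3.14   0.594  2.963] S: [113.4  47.9 242.1] F [-0.1  0.2  1.2] gap 0.4 j [ 0.05  0.03  1.86 -0.2   0.68 -1.22]
```

View pics/s6.png

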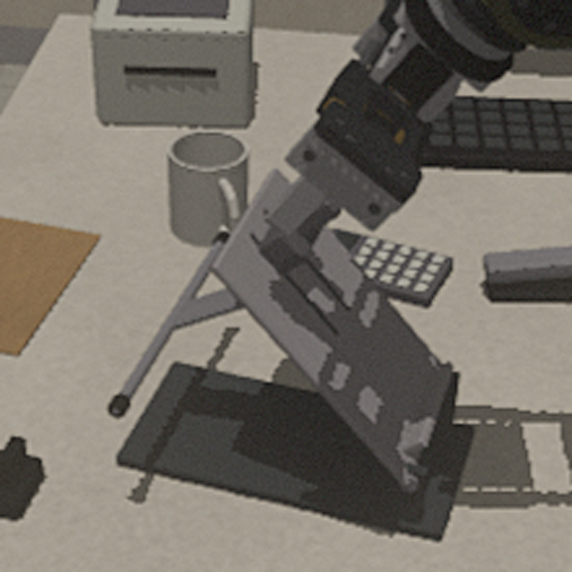

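View pics/w6.png

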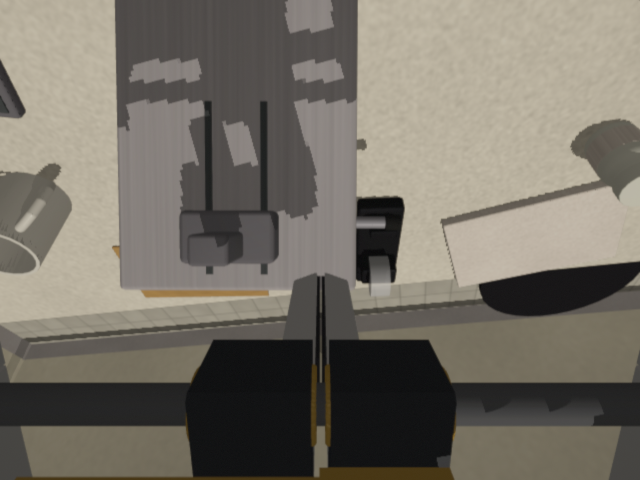

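```bash
python3 - <<'E'
from h import *
q=0.6
Rt=S2R([-np.cos(q),0,-np.sin(q)],[np.sin(q),0,-np.cos(q)])
def T(s,L=202,y=46,h=4): return S2W(np.array([L*np.cos(s)-h*np.sin(s),y,55+L*np.sin(s)+h*np.cos(s)]))
plan([(T(.83,h=8),Rt,4)]+[(T(s),Rt,1) for s in np.linspace(.80,.44,10)]+[(T(s),Rt,1) for s in (.42,.40,.38,.37,.36)])
E
```

```text
[0.2, -0.07, 0.99, 0.0, 0.0, -0.0] 
[0.21, -0.07, 0.99, 0.0, 0.0, -0.0] 
[0.2, -0.07, 0.99, 0.0, 0.0, -0.0] 
[0.21, -0.08, 0.99, 0.0, 0.0, -0.0] 
[-0.23, 0.0, 0.98, 0.0, 0.0, -0.0] 
[-0.17, 0.0, 0.79, 0.0, 0.0, -0.0] 
[-0.12, 0.0, 0.8, 0.0, 0.0, -0.0] 
[-0.1, 0.0, 0.8, 0.0, 0.0, -0.0] 

[-0.06, 0.0, 0.81, 0.0, 0.0, -0.0] 
[-0.04, 0.0, 0.81, 0.0, 0.0, -0.0] 
[0.0, 0.0, 0.8, 0.0, 0.0, -0.0] 
[0.04, 0.0, 0.81, 0.0, 0.0, -0.0] 
[0.06, 0.0, 0.81, 0.0, 0.0, -0.0] 
[0.1, 0.0, 0.8, 0.0, 0.0, -0.0] 
[0.06, 0.0, 0.4, 0.0, 0.0, -0.0] 
[0.07, 0.0, 0.4, 0.0, 0.0, -0.0] 

[0.08, 0.0, 0.39, 0.0, 0.0, -0.0] 
[0.04, 0.0, 0.2, 0.0, 0.0, -0.0] 
[0.04, 0.0, 0.2, 0.0, 0.0, -0.0]
```

```bash
python3 -m jog '[[0.2,-0.07,0.99,0,0,0,0],[0.21,-0.07,0.99,0,0,0,0],[0.2,-0.07,0.99,0,0,0,0],[0.21,-0.08,0.99,0,0,0,0],[-0.23,0,0.98,0,0,0,0],[-0.17,0,0.79,0,0,0,0],[-0.12,0,0.8,0,0,0,0],[-0.1,0,0.8,0,0,0,0]]'
python3 -m jog '[[-0.06,0,0.81,0,0,0,0],[-0.04,0,0.81,0,0,0,0],[0,0,0.8,0,0,0,0],[0.04,0,0.81,0,0,0,0]]'
python3 -m jog '[[0.06,0,0.81,0,0,0,0],[0.1,0,0.8,0,0,0,0]]'
python3 -c "
from h import *
st()"
```

```text
clock: 10.05
eef_pos: [613.5, 20.6, 184.0]
eef_rot: [3.141, 0.6, 2.963]
wrist_force: [-1.2, 1.0, 0.4]
finger_gap: 0.2
clock: 10.45
eef_pos: [631.9, 17.2, 157.7]
eef_rot: [3.141, 0.6, 2.963]
wrist_force: [-0.4, -0.7, 0.8]
finger_gap: 0.6
clock: 10.65
eef_pos: [639.4, 15.9, 143.5]
eef_rot: [3.141, 0.6, 2.963]
wrist_force: [0.1, -0.5, 0.8]
finger_gap: 0.3
10.65 [639.4  15.9 143.5] [3.141 0.6   2.963] S: [181.3  46.  143.5] F [ 0.1 -0.5  0.8] gap 0.3 j [ 0.01  0.29  1.8  -0.24  0.46 -1.2 ]
```

```bash
python3 -c "
from h import *
wcam('w7')
for n in('side','scene'): cv2.imwrite(f'pics/{n}7.png',vision.camera(n)['color'])
cv2.imwrite('pics/s7.png',cv2.resize(cv2.imread('pics/side7.png')[100:320,220:440],None,fx=2.6,fy=2.6,interpolation=cv2.INTER_CUBIC))
"
```

```text
(no output)
```

View pics/s7.png

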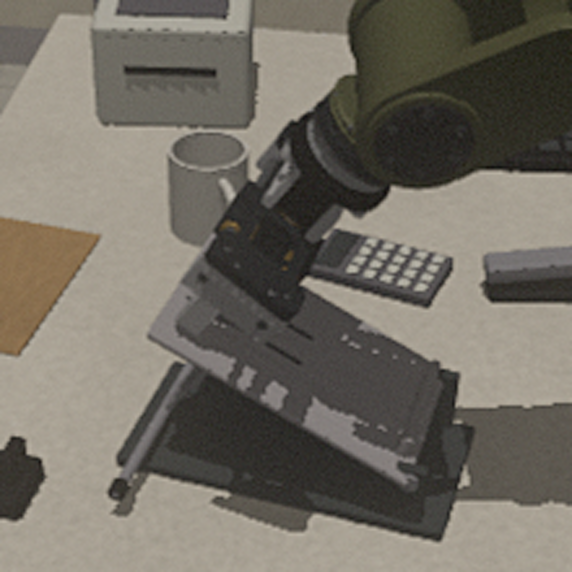

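View pics/w7.png

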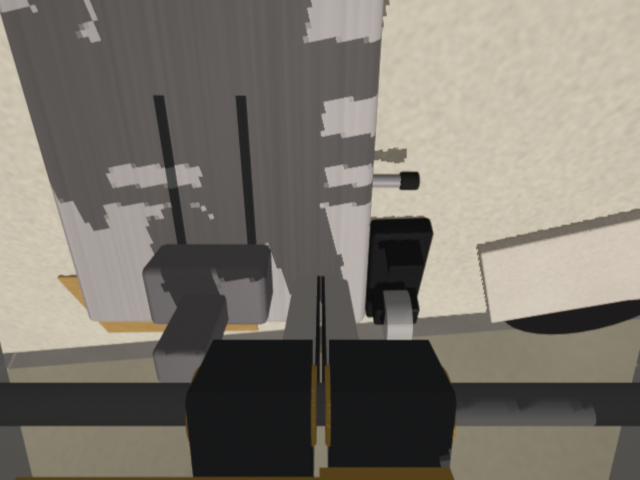

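```bash
python3 -m jog '[[0.06,0,0.4,0,0,0,0],[0.07,0,0.4,0,0,0,0]]'
python3 -m jog '[[0.06,0,0.3,0,0,0,0],[0,0,0,0,0,0,0]]'
python3 -m jog '[[0.04,0,0.2,0,0,0,0],[0,0,0,0,0,0,0]]'
python3 -c "
from h import *
st()"
```

```text
clock: 11.0
eef_pos: [642.6, 15.4, 136.8]
eef_rot: [3.141, 0.601, 2.963]
wrist_force: [0.3, -0.2, 0.5]
finger_gap: 0.6
clock: 11.2
eef_pos: [643.8, 15.2, 134.0]
eef_rot: [3.141, 0.601, 2.963]
wrist_force: [-2.4, -0.1, 4.7]
finger_gap: 0.4
clock: 11.4
eef_pos: [644.4, 15.1, 133.3]
eef_rot: [3.141, 0.601, 2.963]
wrist_force: [-19.0, 1.8, 20.4]
finger_gap: 0.3
11.4 [644.4  15.1 133.3] [3.141 0.601 2.963] S: [186.2  46.1 133.3] F [-19.    1.8  20.4] gap 0.3 j [ 0.01  0.32  1.8  -0.25  0.44 -1.19]
```

```bash
python3 - <<'E'
from h import *
np.set_printoptions(precision=1,suppress=True)
p,r,s=cur()
Rt=R.from_euler('z',-0.03)*cols([-1,0,0],[0,0,-1])
up=p-r.as_matrix()[:,2]*100
plan([(up,r,4),([504.5,300.5,200],Rt,12)])
E
```

```text
[-0.0, 0.0, -2.5, 0.0, 0.0, 0.0] 
[-0.0, 0.0, -2.5, 0.0, 0.0, -0.0] 
[-0.0, 0.0, -2.5, 0.0, 0.0, -0.0] 
[-0.0, 0.0, -2.5, 0.0, 0.0, -0.0] 
[0.98, 2.13, -0.51, -0.004, 0.05, -0.012] 
[0.98, 2.15, -0.45, -0.004, 0.05, -0.012] 
[0.97, 2.16, -0.4, -0.004, 0.05, -0.012] 
[0.97, 2.17, -0.34, -0.004, 0.05, -0.012] 

[0.95, 2.19, -0.28, -0.004, 0.05, -0.012] 
[0.94, 2.2, -0.23, -0.003, 0.05, -0.012] 
[0.93, 2.21, -0.17, -0.004, 0.05, -0.012] 
[0.9, 2.22, -0.12, -0.003, 0.05, -0.012] 
[0.88, 2.24, -0.07, -0.004, 0.05, -0.012] 
[0.86, 2.25, -0.01, -0.003, 0.05, -0.012] 
[0.83, 2.25, 0.03, -0.004, 0.05, -0.012] 
[0.81, 2.27, 0.09, -0.004, 0.05, -0.011]
```

```bash
python3 -m jog '[[0,0,-2.5,0,0,0,0],[0,0,-2.5,0,0,0,0],[0,0,-2.5,0,0,0,0],[0,0,-2.5,0,0,0,0],[0.98,2.13,-0.51,-0.004,0.05,-0.012,90],[0.98,2.15,-0.45,-0.004,0.05,-0.012,90],[0.97,2.16,-0.4,-0.004,0.05,-0.012,90],[0.97,2.17,-0.34,-0.004,0.05,-0.012,90]]'
python3 -m jog '[[0.95,2.19,-0.28,-0.004,0.05,-0.012,90],[0.94,2.2,-0.23,-0.003,0.05,-0.012,90],[0.93,2.21,-0.17,-0.004,0.05,-0.012,90],[0.9,2.22,-0.12,-0.003,0.05,-0.012,90],[0.88,2.24,-0.07,-0.004,0.05,-0.012,90],[0.86,2.25,-0.01,-0.003,0.05,-0.012,90],[0.83,2.25,0.03,-0.004,0.05,-0.012,90],[0.81,2.27,0.09,-0.004,0.05,-0.011,90]]'
python3 -m jog '[[0,0,0,0,0,0,90],[0,0,0,0,0,0,90]]'
python3 -c "
from h import *
st();wcam('w8')
for n in('side','scene'): cv2.imwrite(f'pics/{n}8.png',vision.camera(n)['color'])
a=cv2.imread('pics/scene8.png')[180:330,220:440]
cv2.imwrite('pics/c8.png',cv2.resize(a,None,fx=3.6,fy=3.6,interpolation=cv2.INTER_CUBIC))
"
```

```text
clock: 12.2
eef_pos: [560.3, 117.6, 209.3]
eef_rot: [-3.132, 0.398, 3.017]
wrist_force: [0.5, 0.3, -0.4]
finger_gap: 29.0
clock: 13.0
eef_pos: [504.3, 301.3, 198.6]
eef_rot: [3.141, -0.003, 3.112]
wrist_force: [1.0, -0.6, 1.2]
finger_gap: 84.5
clock: 13.2
eef_pos: [504.7, 300.2, 198.3]
eef_rot: [3.142, -0.001, 3.112]
wrist_force: [-0.6, -0.7, -0.3]
finger_gap: 85.0
13.2 [504.7 300.2 198.3] [ 3.142e+00 -1.000e-03  3.112e+00] S: [ -1.7 302.  198.3] F [-0.6 -0.7 -0.3] gap 85.0 j [ 0.47  0.39  1.42  0.    1.33 -1.07]
```

View pics/w8.png

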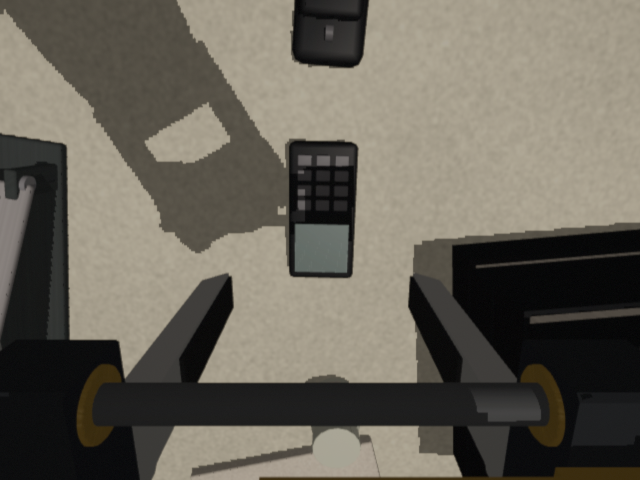

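View pics/side8.png

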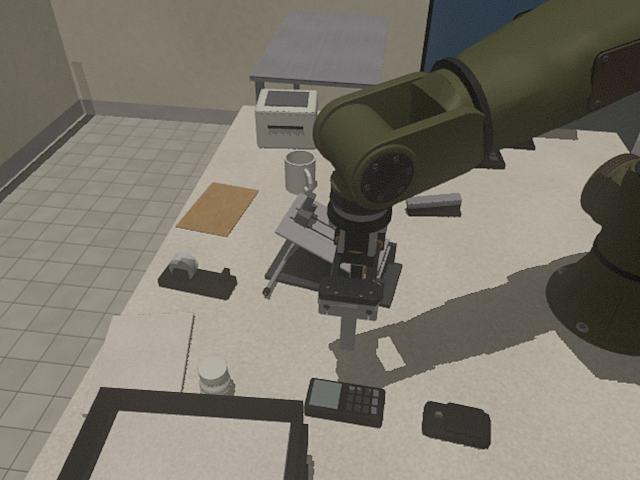

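View pics/c8.png

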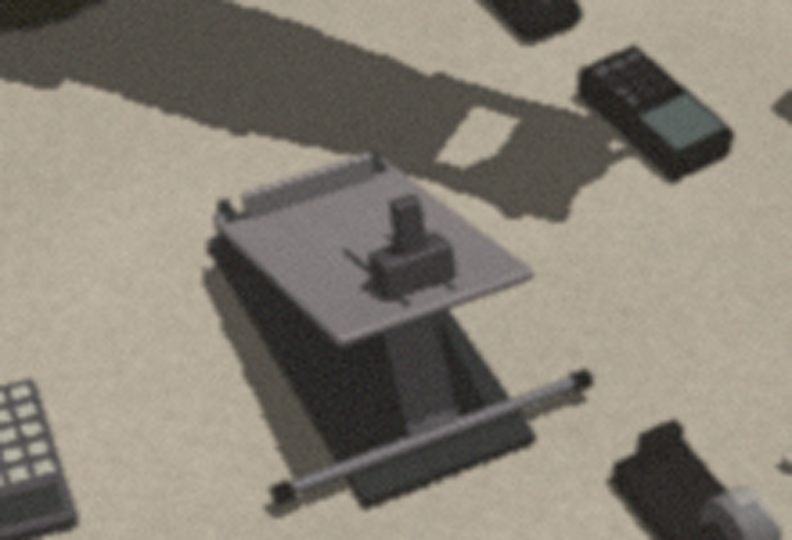

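```bash
python3 - <<'E'
from h import *
np.set_printoptions(precision=1,suppress=True)
print("tray",onz("scene",(447,207),0), tri(ray("scene",(453,155)),wray('w8',(453,245))))
print("top",[wonz('w8',uv,28)[:2] for uv in((289,141),(357,142),(353,277),(290,276))])
c=cv2.imread('pics/w8.png'); hsv=cv2.cvtColor(c,cv2.COLOR_BGR2HSV)
m=((c.astype(int)[...,1]>c.astype(int)[...,2]+5)&(c[...,0]>80)).astype(np.uint8)*255; m[:200]=0;m[290:]=0;m[:,:270]=0;m[:,380:]=0
k=max(cv2.findContours(m,cv2.RETR_EXTERNAL,cv2.CHAIN_APPROX_NONE)[0],key=cv2.contourArea)
b=cv2.boxPoints(cv2.minAreaRect(k));P=np.array([wonz('w8',uv,28)[:2] for uv in b]);print("screen",b,P,P.mean(0))
# side view: board corner, bar tips
E
```

```text
tray [557.5 432.6   0. ] (array([519.1, 407.5, 156.3]), np.float64(71.95740540201376))
top [array([440.5, 274.5]), array([443. , 331.9]), array([564.8, 327.7]), array([562.2, 269.4])]
screen [[293.7 270.8]
 [295.  223.5]
 [348.1 225. ]
 [346.7 272.3]] [[557.2 273.1]
 [512.3 276.4]
 [515.1 323.6]
 [560.  321.9]] [536.2 298.7]
```

```bash
python3 -m jog '[[0.1,0.03,3.5,0,0,0.012,90],[0.1,0.03,3.5,0,0,0,90],[0,0,3.5,0,0,0,90],[0,0,3.5,0,0,0,90],[0,0,2.6,0,0,0,90],[0,0,1.6,0,0,0,90],[0,0,0.9,0,0,0,90],[0,0,0,0,0,0,90]]' 20
python3 -c "
from h import *
st()"
```

```text
clock: 14.15
eef_pos: [502.4, 300.9, 7.5]
eef_rot: [3.141, -0.002, 3.099]
wrist_force: [0.3, 0.2, 0.1]
finger_gap: 84.6
14.15 [502.4 300.9   7.5] [ 3.141e+00 -2.000e-03  3.099e+00] S: [ -4.1 302.3   7.5] F [0.3 0.2 0.1] gap 84.6 j [ 0.48  0.61  1.58  0.    0.96 -1.05]
```

```bash
python3 -m jog '[[0,0,0.1,0,0,0,40],[0,0,0,0,0,0,40],[0,0,0,0,0,0,40],[0,0,0,0,0,0,40]]' 20
python3 -m jog '[[0,0,0,0,0,0,40],[0,0,0,0,0,0,40]]' 20
python3 -c "
from h import *
st(); wcam('w9')"
```

```text
clock: 14.55
eef_pos: [502.7, 301.4, 7.5]
eef_rot: [3.14, -0.0, 3.099]
wrist_force: [-1.0, -0.4, 4.3]
finger_gap: 59.9
clock: 14.75
eef_pos: [502.7, 301.4, 7.5]
eef_rot: [3.14, -0.0, 3.099]
wrist_force: [-2.1, -1.7, 6.8]
finger_gap: 60.1
14.75 [502.7 301.4   7.5] [ 3.14  -0.     3.099] S: [ -3.9 302.8   7.5] F [-2.1 -1.7  6.8] gap 60.1 j [ 0.48  0.61  1.58  0.    0.96 -1.05]
```

View pics/w9.png

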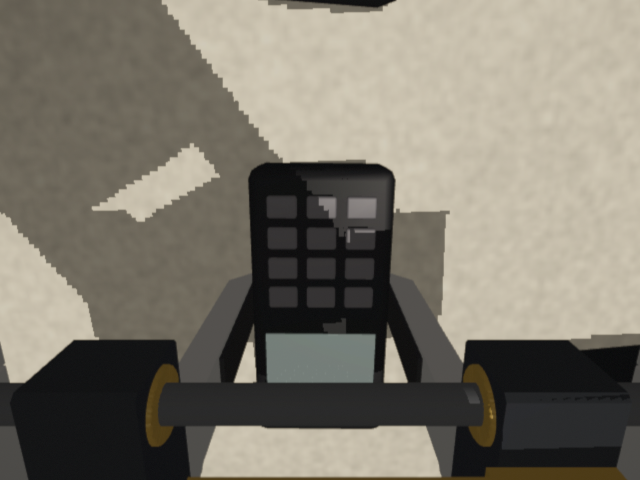

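```bash
python3 - <<'E'
from h import *
p,r,s=cur()
for uv,z in(((320,163),25),((320,163),22),((320,428),22)):
    w=wonz('w9',uv,z); print(z,w.round(1),"tool",r.inv().apply(w-p).round(1))
for uv in ((250,190),(396,195)): w=wonz('w9',uv,20);print(r.inv().apply(w-p).round(1))
E
```

```text
25 [440.1 302.9  25. ] tool [ 62.6  -1.1 -17.5]
22 [440.4 302.9  22. ] tool [ 62.3  -1.1 -14.5]
22 [567.9 297.6  22. ] tool [-65.3  -1.  -14.5]
[ 51.1 -30.1 -12.5]
[ 49.   30.6 -12.5]
```

```bash
python3 -c "
import cv2
a=cv2.imread('pics/side8.png')[180:310,250:410]
cv2.imwrite('pics/s8.png',cv2.resize(a,None,fx=4.5,fy=4.5,interpolation=cv2.INTER_CUBIC))
a=cv2.imread('pics/scene8.png')[215:285,270:375]
cv2.imwrite('pics/c8b.png',cv2.resize(a,None,fx=7,fy=7,interpolation=cv2.INTER_CUBIC))
"
```

```text
(no output)
```

View pics/s8.png

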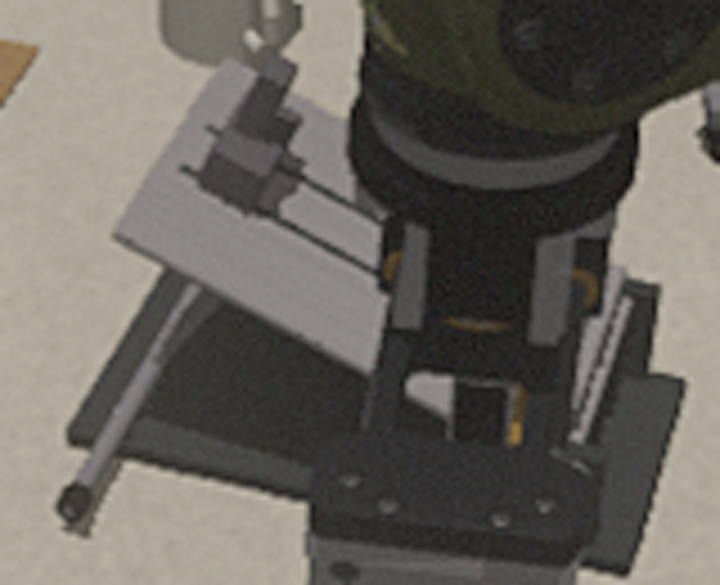

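View pics/c8b.png

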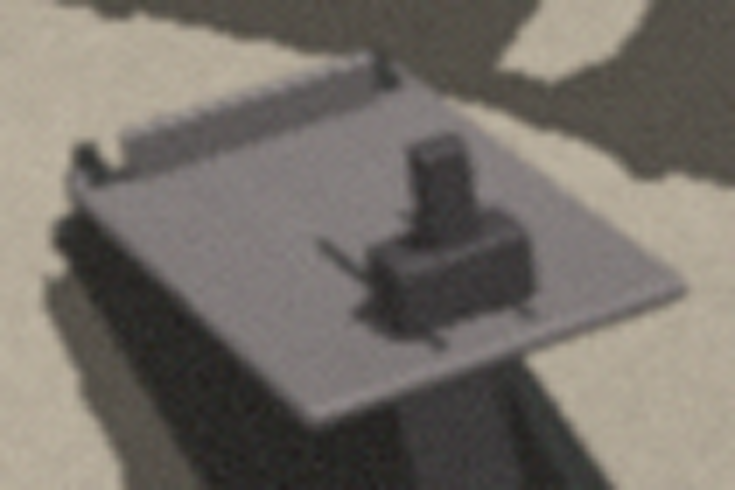

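```bash
python3 - <<'E'
from h import *
np.set_printoptions(precision=1,suppress=True)
f=lambda a:(a[0]/4.5+250,a[1]/4.5+180)
g=lambda a:(a[0]/7+270,a[1]/7+215)
s=0.38
def led(p):
    q=W2S(p)-np.array([0,0,55]); u=np.array([np.cos(s),0,np.sin(s)]);n=np.array([-np.sin(s),0,np.cos(s)])
    return np.array([q@u-20,q[1],q@n-4])
for nm,a,b in(("tabtop",(280,65),(442,143)),("upL",(115,237),(687,290)),("upR",(235,62),(312,420)),("barL",(72,505),None)):
    if b is None: continue
    P,e=tri(ray("side",f(a)),ray("scene",g(b)));q=W2S(P);print(nm,q,"err",e,"ledge",led(P),"ang",np.arctan2(q[2]-55,q[0]))
P,e=tri(ray("side",f((72,503))),ray("scene",(583/3.6+220,380/3.6+180)));print("barL",W2S(P),e)
P,e=tri(ray("side",f((0,0))),ray("scene",(583/3.6+220,380/3.6+180)))
# ledge face foot ends on board in scene: intersect with board plane (stand)
u=np.array([np.cos(s),0,np.sin(s)]);n=np.array([-np.sin(s),0,np.cos(s)])
def onboard(ry,h=0):
    o,d=ry; o=W2S(o)-np.array([0,0,55]); d=R.from_euler('z',-YAW).apply(d); t=(4+h-o@n)/(d@n); q=o+t*d; return np.array([q@u-20,q[1],q@n-4])
print("ledge foot",onboard(ray("scene",g((122,182)))),onboard(ray("scene",g((380,95)))))
print("ledge top",onboard(ray("scene",g((122,136))),19),onboard(ray("scene",g((365,58))),19))
print("retainer upper bottom edge",onboard(ray("scene",g((395,330)))),onboard(ray("scene",g((530,300)))))
print("corner",onboard(ray("scene",g((312,420)))),onboard(ray("scene",g((687,290)))),onboard(ray("side",f((115,237)))))
E
```

```text
tabtop [155.2   0.1 188.3] err 4.641232185913442 ledge [173.6   0.1  62.2] ang 0.7094131849924368
upL [204.5  68.  134.7] err 3.0472890957964434 ledge [199.4  68.   -5.8] ang 0.37159147665861125
upR [200.9 -69.2 135.4] err 7.279469397563114 ledge [196.4 -69.2  -3.9] ang 0.38054398862455163
barL [212.3 112.1  17.7] 3.6327406755594716
ledge foot [  0.8 -52.8  -0. ] [-0.3 51.6 -0. ]
ledge top [  4.3 -50.6  19. ] [ 5.7 45.8 19. ]
retainer upper bottom edge [172.  -24.1  -0. ] [183.3  20.1   0. ]
corner [209.3 -71.1  -0. ] [212.   63.3  -0. ] [198.1  72.4  -0. ]
```

```bash
cat >> h.py <<'E'
SL=0.378
def LED(x,y,z,s=SL):
    return S2W(np.array([(20+x)*np.cos(s)-(4+z)*np.sin(s),y,55+(20+x)*np.sin(s)+(4+z)*np.cos(s)]))
def Rslope(s=SL): return S2R([-np.cos(s),0,-np.sin(s)],[np.sin(s),0,-np.cos(s)])
def led(p,s=SL):
    q=W2S(p)-np.array([0,0,55]); u=np.array([np.cos(s),0,np.sin(s)]);n=np.array([-np.sin(s),0,np.cos(s)])
    return np.array([q@u-20,q[1],q@n-4])
E
python3 - <<'E'
from h import *
p,r,s=cur()
print(LED(67,0,8.5).round(1))
plan([(p+[0,0,140],r,6),(LED(70,0,70),Rslope(),14)])
E
```

```text
[527.9 -10.8  98.7]
[0.0, 0.0, -2.33, 0.0, 0.0, 0.0] 
[0.0, 0.0, -2.33, 0.0, -0.0, -0.0] 
[0.0, 0.0, -2.33, 0.0, -0.0, -0.0] 
[0.0, 0.01, -2.34, 0.0, -0.0, -0.0] 
[0.0, 0.0, -2.33, 0.0, -0.0, -0.0] 
[0.0, 0.01, -2.34, 0.0, -0.0, -0.0] 
[-0.13, -2.2, -0.07, 0.002, -0.027, 0.01] 
[-0.16, -2.2, -0.06, 0.002, -0.027, 0.01] 

[-0.18, -2.2, -0.05, 0.002, -0.027, 0.009] 
[-0.2, -2.2, -0.04, 0.002, -0.027, 0.01] 
[-0.22, -2.19, -0.03, 0.002, -0.027, 0.009] 
[-0.25, -2.19, -0.02, 0.002, -0.027, 0.01] 
[-0.27, -2.19, -0.01, 0.002, -0.027, 0.01] 
[-0.29, -2.19, -0.0, 0.002, -0.027, 0.009] 
[-0.31, -2.18, 0.01, 0.002, -0.027, 0.01] 
[-0.33, -2.18, 0.02, 0.002, -0.027, 0.009] 

[-0.35, -2.18, 0.04, 0.002, -0.027, 0.01] 
[-0.37, -2.18, 0.05, 0.002, -0.027, 0.009] 
[-0.39, -2.17, 0.06, 0.001, -0.027, 0.01] 
[-0.4, -2.17, 0.08, 0.002, -0.027, 0.009]
```

```bash
python3 -m jog '[[0,0,-1,0,0,0,40],[0,0,-2,0,0,0,40],[0,0,-3,0,0,0,40],[0,0,-3,0,0,0,40],[0,0,-3,0,0,0,40],[0,0,-2,0,0,0,40],[-0.13,-2.2,-0.07,0.002,-0.027,0.01,40],[-0.16,-2.2,-0.06,0.002,-0.027,0.01,40]]' 25
python3 -m jog '[[-0.18,-2.2,-0.05,0.002,-0.027,0.009,40],[-0.2,-2.2,-0.04,0.002,-0.027,0.01,40],[-0.22,-2.19,-0.03,0.002,-0.027,0.009,40],[-0.25,-2.19,-0.02,0.002,-0.027,0.01,40],[-0.27,-2.19,-0.01,0.002,-0.027,0.01,40],[-0.29,-2.19,0,0.002,-0.027,0.009,40],[-0.31,-2.18,0.01,0.002,-0.027,0.01,40],[-0.33,-2.18,0.02,0.002,-0.027,0.009,40]]'
python3 -m jog '[[-0.35,-2.18,0.04,0.002,-0.027,0.01,40],[-0.37,-2.18,0.05,0.002,-0.027,0.009,40],[-0.39,-2.17,0.06,0.001,-0.027,0.01,40],[-0.4,-2.17,0.08,0.002,-0.027,0.009,40],[0,0,0,0,0,0,40],[0,0,0,0,0,0,40]]'
python3 - <<'E'
from h import *
st(); wcam('w10')
for n in('side','scene'): cv2.imwrite(f'pics/{n}10.png',vision.camera(n)['color'])
cv2.imwrite('pics/s10.png',cv2.resize(cv2.imread('pics/side10.png')[100:320,220:440],None,fx=2.6,fy=2.6,interpolation=cv2.INTER_CUBIC))
p,r,s=cur(); print(led(p).round(1),(r.inv()*Rslope()).as_rotvec().round(3))
plan([(LED(67,0,10),Rslope(),5)])
E
```

```text
clock: 15.6
eef_pos: [503.3, 256.6, 149.0]
eef_rot: [-3.139, 0.055, 3.08]
wrist_force: [-0.6, -0.4, -3.0]
finger_gap: 59.8
clock: 16.4
eef_pos: [506.2, 79.7, 153.9]
eef_rot: [-3.135, 0.27, 3.003]
wrist_force: [0.8, 0.2, -2.5]
finger_gap: 60.0
clock: 17.0
eef_pos: [507.9, -7.8, 156.7]
eef_rot: [-3.141, 0.377, 2.963]
wrist_force: [0.3, 0.5, -2.1]
finger_gap: 59.4
17.0 [507.9  -7.8 156.7] [-3.141  0.377  2.963] S: [ 56.   -0.6 156.7] F [ 0.3  0.5 -2.1] gap 59.4 j [-0.06  0.06  1.97 -0.06  0.73 -1.42]
[69.6  0.2 69.7] [-0.001 -0.001  0.001]
[0.05, -0.0, 1.19, -0.0, -0.0, 0.0] 
[0.05, -0.01, 1.19, -0.0, -0.0, 0.0] 
[0.05, -0.0, 1.2, -0.0, -0.0, 0.0] 
[0.05, -0.01, 1.19, -0.0, -0.0, 0.001] 
[0.06, -0.0, 1.2, -0.001, -0.001, 0.0]
```

View pics/s10.png

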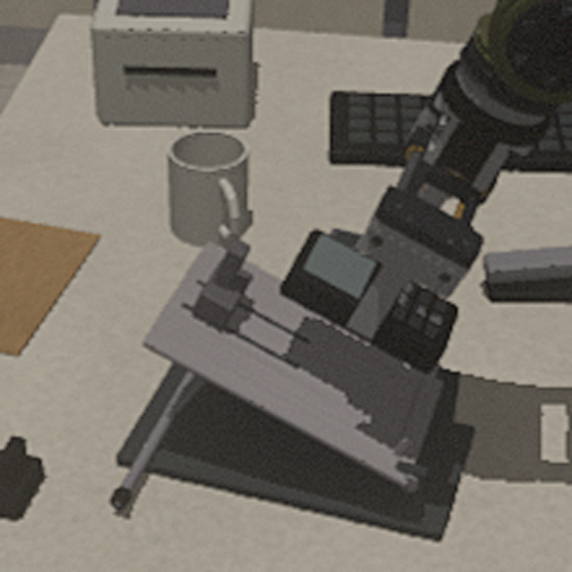

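View pics/w10.png

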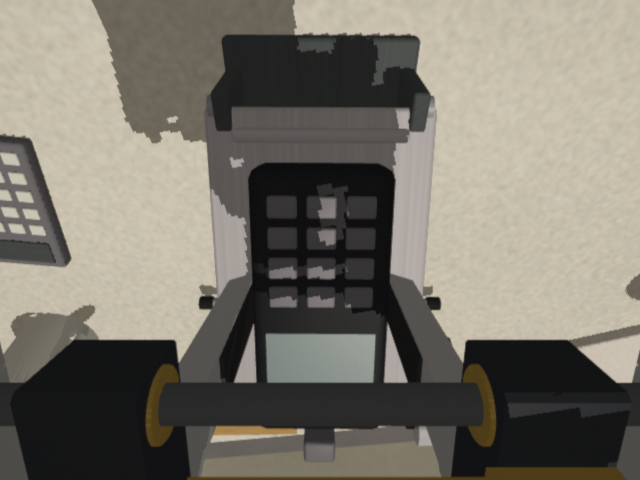

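```bash
python3 -m jog '[[0.05,0,1.19,0,0,0,40],[0.05,-0.01,1.19,0,0,0,40],[0.05,0,1.2,0,0,0,40],[0.05,-0.01,1.19,0,0,0,40],[0.06,0,1.1,0,0,0,40],[0,0,0,0,0,0,40]]'
python3 -m jog '[[0,0,0.15,0,0,0,40],[0,0,0,0,0,0,40]]'
python3 -c "
from h import *
st();p,r,s=cur();print(led(p))"
```

```text
clock: 17.75
eef_pos: [526.6, -11.3, 99.0]
eef_rot: [-3.14, 0.375, 2.964]
wrist_force: [-0.7, 0.5, -2.1]
finger_gap: 59.7
clock: 17.95
eef_pos: [527.7, -11.4, 99.8]
eef_rot: [-3.141, 0.378, 2.964]
wrist_force: [0.0, 0.1, -2.7]
finger_gap: 59.9
17.95 [527.7 -11.4  99.8] [-3.141  0.378  2.964] S: [76.1 -0.6 99.8] F [ 0.   0.1 -2.7] gap 59.9 j [-0.07  0.19  1.98 -0.07  0.6  -1.41]
[67.25553705 -0.63222844  9.52636994]
```

```bash
python3 -m jog '[[0,0,0.1,0,0,0,40],[0,0,0,0,0,0,40]]'
python3 -m jog '[[0,0,0.1,0,0,0,40],[0,0,0,0,0,0,40]]'
python3 -c "
from h import *
st();p,r,s=cur();print(led(p));wcam('w11')
cv2.imwrite('pics/s11.png',cv2.resize(vision.camera('side')['color'][180:310,260:420],None,fx=4.5,fy=4.5,interpolation=cv2.INTER_CUBIC))"
```

```text
clock: 18.15
eef_pos: [528.0, -11.4, 98.9]
eef_rot: [-3.141, 0.378, 2.964]
wrist_force: [-0.4, -0.1, -3.0]
finger_gap: 60.0
clock: 18.35
eef_pos: [528.3, -11.5, 97.7]
eef_rot: [-3.14, 0.378, 2.964]
wrist_force: [0.3, 0.2, -3.0]
finger_gap: 60.3
18.35 [528.3 -11.5  97.7] [-3.14   0.378  2.964] S: [76.7 -0.6 97.7] F [ 0.3  0.2 -3. ] gap 60.3 j [-0.07  0.2   1.98 -0.07  0.59 -1.41]
[67.04345074 -0.63662599  7.37091666]
```

View pics/s11.png

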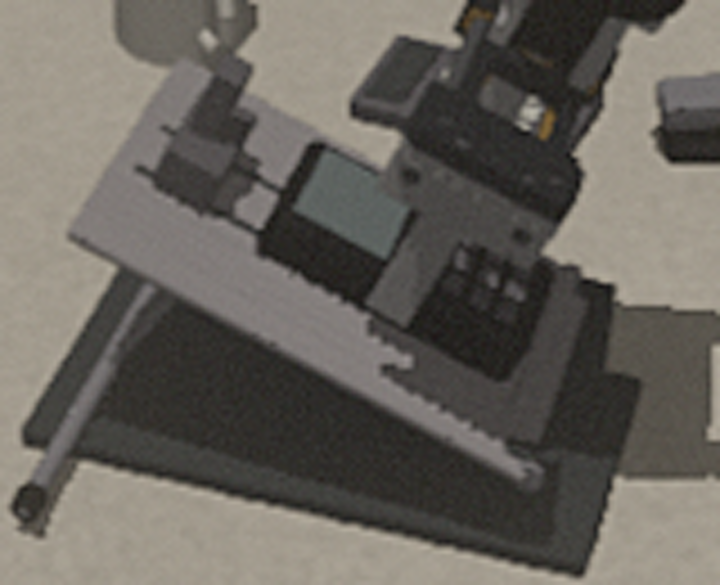

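View pics/w11.png

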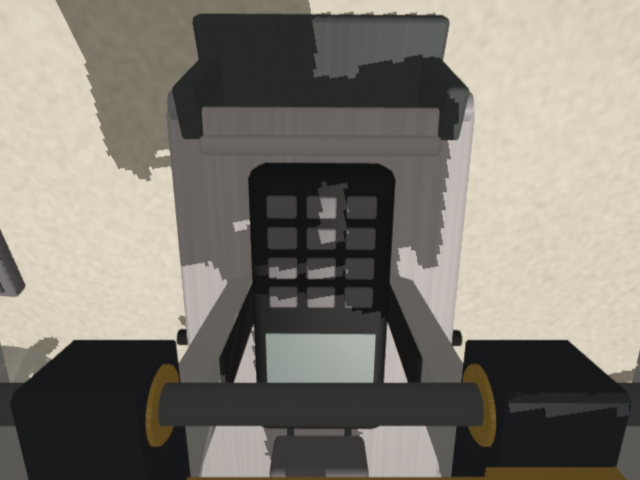

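```bash
python3 -m jog '[[0,0,0.1,0,0,0,40],[0,0,0,0,0,0,40]]'
python3 -m jog '[[0,0,0.1,0,0,0,40],[0,0,0,0,0,0,40]]'
python3 -m jog '[[0,0,0.1,0,0,0,40],[0,0,0,0,0,0,40]]'
python3 -c "
from h import *
st();p,r,s=cur();print(led(p))"
```

```text
clock: 18.65
eef_pos: [528.6, -11.5, 97.0]
eef_rot: [-3.141, 0.378, 2.964]
wrist_force: [-5.5, -0.1, 4.1]
finger_gap: 59.6
clock: 18.85
eef_pos: [528.9, -11.6, 96.9]
eef_rot: [-3.141, 0.378, 2.964]
wrist_force: [-17.5, 1.4, 19.6]
finger_gap: 60.2
clock: 19.05
eef_pos: [529.6, -11.7, 96.6]
eef_rot: [-3.141, 0.379, 2.964]
wrist_force: [-20.6, 1.4, 25.4]
finger_gap: 59.7
19.05 [529.6 -11.7  96.6] [-3.141  0.379  2.964] S: [78.  -0.6 96.6] F [-20.6   1.4  25.4] gap 59.7 j [-0.07  0.2   1.98 -0.07  0.59 -1.41]
[67.8356776  -0.60796827  5.87499991]
```

```bash
python3 -m jog '[[0,0,-0.15,0,0,0,40],[0,0,0,0,0,0,70],[0,0,0,0,0,0,76],[0,0,0,0,0,0,76],[0,0,0,0,0,0,76]]'
python3 -c "
from h import *
st();p,r,s=cur();print(led(p));wcam('w12')
cv2.imwrite('pics/s12.png',cv2.resize(vision.camera('side')['color'][180:310,260:420],None,fx=4.5,fy=4.5,interpolation=cv2.INTER_CUBIC))"
```

```text
clock: 19.55
eef_pos: [528.8, -11.6, 96.2]
eef_rot: [-3.14, 0.377, 2.964]
wrist_force: [0.1, -0.2, -0.7]
finger_gap: 71.4
19.55 [528.8 -11.6  96.2] [-3.14   0.377  2.964] S: [77.3 -0.6 96.2] F [ 0.1 -0.2 -0.7] gap 71.4 j [-0.07  0.2   1.98 -0.07  0.59 -1.41]
[67.01278144 -0.63731645  5.73700802]
```

View pics/w12.png

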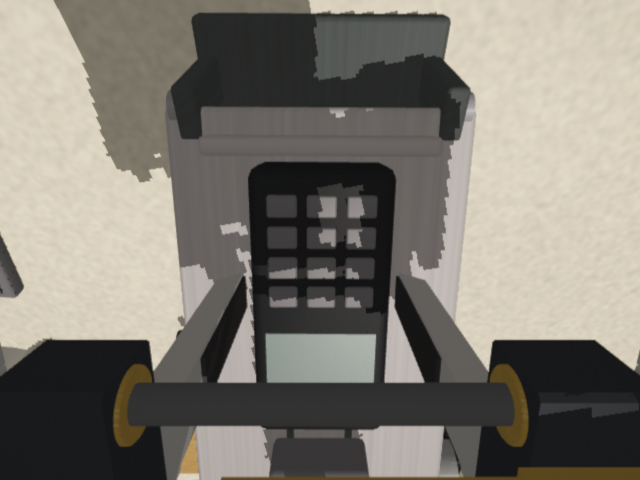

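View pics/s12.png

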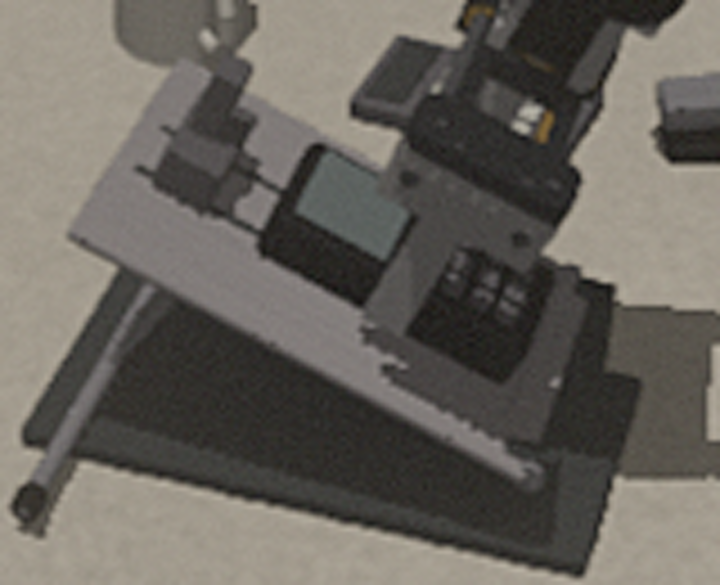

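```bash
python3 -m jog '[[0,0,0,0,0,0,82],[0,0,-1,0,0,0,82],[0,0,-3,0,0,0,82],[0,0,-3,0,0,0,82],[0,0,-3,0,0,0,82],[-2.5,0.06,0,0,0,0,60],[-4,0,0,0,0,0,50],[-4,0,0,0,0,0,50]]'
python3 -m jog '[[0,0,0,0,0,0,50],[0,0,0,0,0,0,50]]'
python3 -c "
from h import *
st();p,r,s=cur();print(led(p));wcam('w13')
for n in('side','scene'): cv2.imwrite(f'pics/{n}13.png',vision.camera(n)['color'])
cv2.imwrite('pics/s13.png',cv2.resize(cv2.imread('pics/side13.png')[180:310,260:420],None,fx=4.5,fy=4.5,interpolation=cv2.INTER_CUBIC))"
```

```text
clock: 20.45
eef_pos: [589.6, -21.7, 229.8]
eef_rot: [-3.141, 0.379, 2.964]
wrist_force: [-0.2, 0.2, -0.0]
finger_gap: 56.5
clock: 20.65
eef_pos: [588.4, -21.6, 227.8]
eef_rot: [-3.14, 0.377, 2.964]
wrist_force: [-0.1, 0.6, -1.3]
finger_gap: 47.3
20.65 [588.4 -21.6 227.8] [-3.14   0.377  2.964] S: [1.376e+02 1.000e-01 2.278e+02] F [-0.1  0.6 -1.3] gap 47.3 j [-0.08  0.16  1.68 -0.05  0.92 -1.45]
[1.71710049e+02 5.11941672e-02 1.05817525e+02]
```

View pics/w13.png

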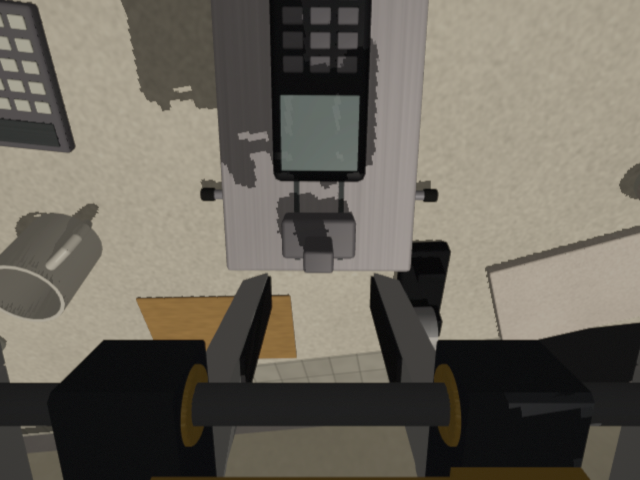

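View pics/s13.png

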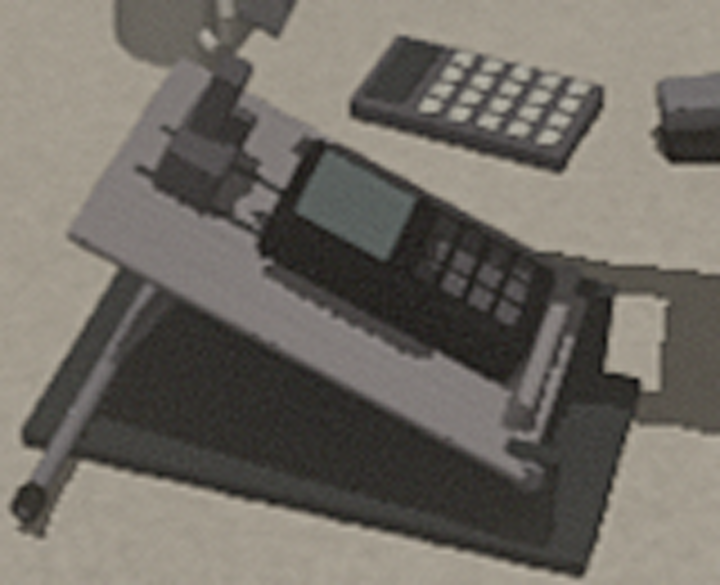

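```bash
python3 - <<'E'
from h import *
np.set_printoptions(precision=1,suppress=True)
s=SL;u=np.array([np.cos(s),0,np.sin(s)]);n=np.array([-np.sin(s),0,np.cos(s)])
def onb(uv,h):
    o,d=wray('w13',uv); o=W2S(o)-np.array([0,0,55]); d=R.from_euler('z',-YAW).apply(d); t=(4+h-o@n)/(d@n); q=o+t*d; return np.array([q@u-20,q[1]])
print("upper edge",onb((250,270),0),onb((400,270),0))
print("board sides",onb((228,260),0),onb((413,260),0))
print("tab top edges",onb((318,251),62),onb((318,271),62),"lr",onb((303,262),62),onb((333,262),62))
print("block top edges",onb((318,214),27),onb((283,235),27),onb((355,235),27))
print("term screen end top",onb((320,173),28),"base",onb((320,181),8))
print("screen",onb((280,95),28),onb((359,95),28),onb((280,170),28),onb((359,170),28))
E
```

```text
upper edge [199.9 -53.6] [199.6  59. ]
board sides [192.  -69.7] [191.7  68.2]
tab top edges [165.   -2.1] [177.3  -2.1] lr [171.7 -10.9] [171.7   6.6]
block top edges [150.8  -2.4] [165.1 -25.6] [165.   22.1]
term screen end top [124.   -1.1] base [131.8  -1.1]
screen [ 77.3 -25.3] [77.2 22.3] [122.2 -26.4] [122.1  23.5]
```

```bash
python3 -m jog '[[0,-0.1,1.8,0,0,0,50],[0,0,1.8,0,0,0,50],[0,0,1.8,0,0,0,50],[0,0,1.2,0,0,0,50],[0,0,0.5,0,0,0,50],[0,0,0,0,0,0,50]]' 15
python3 -c "
from h import *
st();p,r,s=cur();print(led(p));wcam('w14')
cv2.imwrite('pics/s14.png',cv2.resize(vision.camera('side')['color'][150:310,230:420],None,fx=4,fy=4,interpolation=cv2.INTER_CUBIC))"
```

```text
clock: 21.4
eef_pos: [614.0, -27.2, 161.7]
eef_rot: [-3.14, 0.377, 2.964]
wrist_force: [0.1, 0.0, 0.0]
finger_gap: 47.0
21.4 [614.  -27.2 161.7] [-3.14   0.377  2.964] S: [163.9  -0.9 161.7] F [0.1 0.  0. ] gap 47.0 j [-0.09  0.29  1.69 -0.05  0.79 -1.46]
[171.67572278  -0.92347604  34.64806618]
```

View pics/w14.png

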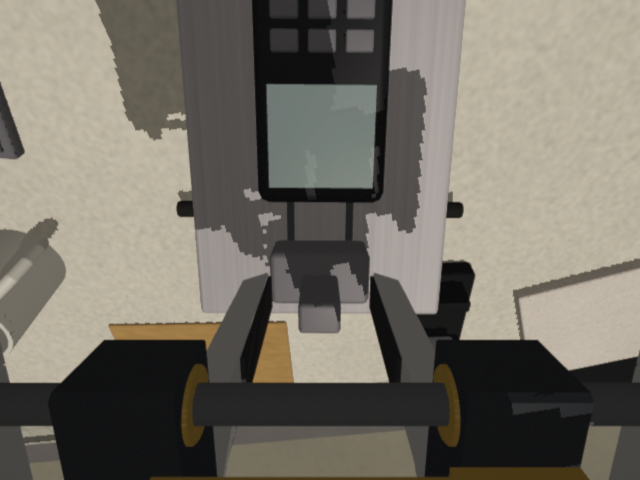

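View pics/s14.png

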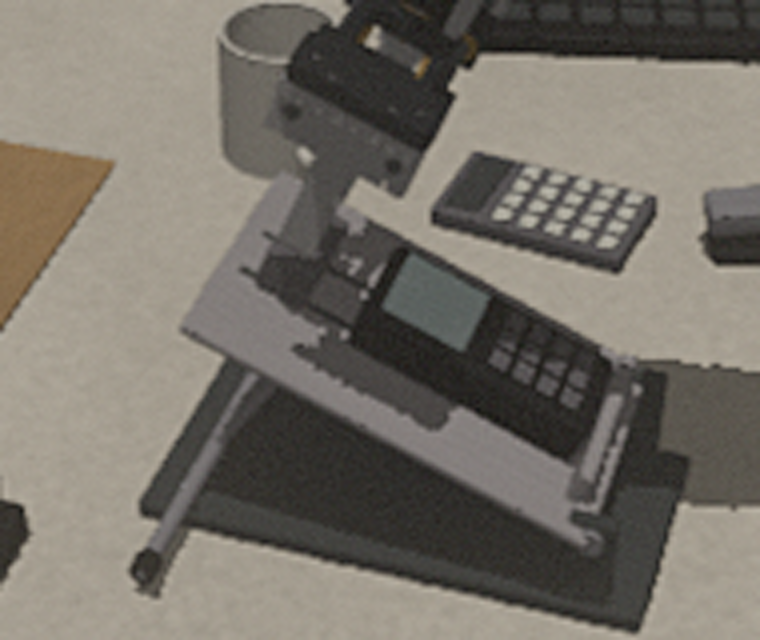

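```bash
python3 -m jog '[[0,0,0,0,0,0,10],[0,0,0,0,0,0,10],[0,0,0,0,0,0,10],[0,0,0,0,0,0,10]]' 15
python3 -m jog '[[0.3,0,0,0,0,0,10],[0.5,0,0,0,0,0,10],[0.4,0,0,0,0,0,10],[0.3,0,0,0,0,0,10],[0,0,0,0,0,0,10]]'
python3 -c "
from h import *
st();p,r,s=cur();print(led(p));wcam('w15')"
```

```text
clock: 21.9
eef_pos: [614.3, -27.3, 162.1]
eef_rot: [-3.14, 0.378, 2.964]
wrist_force: [-2.9, -6.7, 4.0]
finger_gap: 18.6
clock: 22.4
eef_pos: [600.0, -25.0, 156.4]
eef_rot: [-3.14, 0.377, 2.964]
wrist_force: [-2.8, -5.0, 4.3]
finger_gap: 18.0
22.4 [600.  -25.  156.4] [-3.14   0.377  2.964] S: [149.7  -1.2 156.4] F [-2.8 -5.   4.3] gap 18.0 j [-0.09  0.26  1.74 -0.05  0.77 -1.45]
[156.50505213  -1.22110743  34.98401311]
```

View pics/w15.png

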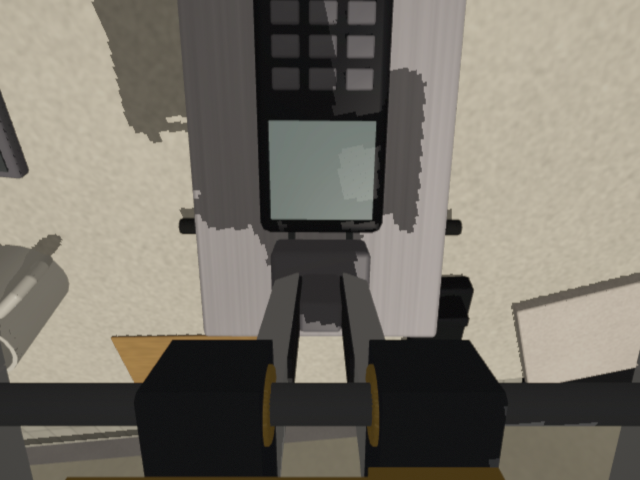

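```bash
python3 -m jog '[[0.3,0,0,0,0,0,10],[0.3,0,0,0,0,0,10],[0.2,0,0,0,0,0,10],[0,0,0,0,0,0,10]]'
python3 -m jog '[[0.2,0,0,0,0,0,10],[0,0,0,0,0,0,10]]'
python3 -c "
from h import *
st();p,r,s=cur();print(led(p));wcam('w16')"
```

```text
clock: 22.85
eef_pos: [592.8, -23.7, 153.4]
eef_rot: [-3.14, 0.377, 2.964]
wrist_force: [-1.9, -4.8, 3.2]
finger_gap: 17.9
clock: 23.05
eef_pos: [591.1, -23.4, 152.8]
eef_rot: [-3.14, 0.378, 2.964]
wrist_force: [-0.6, -4.9, 3.0]
finger_gap: 17.9
23.05 [591.1 -23.4 152.8] [-3.14   0.378  2.964] S: [140.6  -1.2 152.8] F [-0.6 -4.9  3. ] gap 17.9 j [-0.09  0.25  1.76 -0.05  0.75 -1.45]
[146.80159367  -1.21024645  34.96471032]
```

View pics/w16.png

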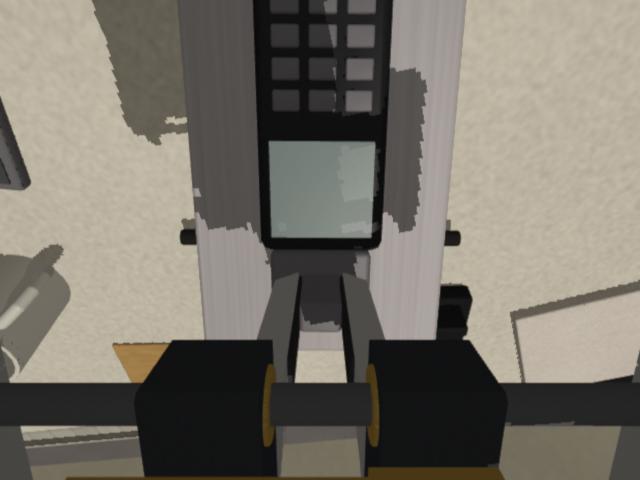

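```bash
python3 -m jog '[[0.15,0,0,0,0,0,10],[0,0,0,0,0,0,10]]'
python3 -m jog '[[0.1,0,0,0,0,0,10],[0,0,0,0,0,0,10]]'
python3 -m jog '[[0.1,0,0,0,0,0,10],[0,0,0,0,0,0,10]]'
python3 -c "
from h import *
st();p,r,s=cur();print(led(p));wcam('w17')"
```

```text
clock: 23.3
eef_pos: [589.8, -23.1, 152.3]
eef_rot: [-3.14, 0.378, 2.964]
wrist_force: [-1.1, -4.4, 2.7]
finger_gap: 17.6
clock: 23.5
eef_pos: [589.0, -23.0, 151.9]
eef_rot: [-3.14, 0.378, 2.964]
wrist_force: [-0.6, -5.2, 3.2]
finger_gap: 18.0
clock: 23.7
eef_pos: [588.6, -22.9, 151.8]
eef_rot: [-3.14, 0.379, 2.964]
wrist_force: [3.7, -6.8, 1.6]
finger_gap: 17.9
23.7 [588.6 -22.9 151.8] [-3.14   0.379  2.964] S: [138.1  -1.2 151.8] F [ 3.7 -6.8  1.6] gap 17.9 j [-0.08  0.24  1.77 -0.05  0.75 -1.45]
[144.0572128   -1.20363364  35.05631626]
```

```bash
python3 -m jog '[[0.1,0,0,0,0,0,10],[0,0,0,0,0,0,10]]'
python3 -m jog '[[0.1,0,0,0,0,0,10],[0,0,0,0,0,0,10]]'
python3 -c "
from h import *
st();p,r,s=cur();print(led(p));wcam('w18')
cv2.imwrite('pics/s18.png',cv2.resize(vision.camera('side')['color'][150:310,230:420],None,fx=4,fy=4,interpolation=cv2.INTER_CUBIC))"
```

```text
clock: 23.95
eef_pos: [588.4, -22.9, 152.0]
eef_rot: [-3.14, 0.381, 2.964]
wrist_force: [8.7, -7.1, 0.1]
finger_gap: 18.0
clock: 24.15
eef_pos: [588.1, -22.8, 152.3]
eef_rot: [-3.141, 0.383, 2.964]
wrist_force: [12.2, -8.2, 2.7]
finger_gap: 18.0
24.15 [588.1 -22.8 152.3] [-3.141  0.383  2.964] S: [137.6  -1.2 152.3] F [12.2 -8.2  2.7] gap 18.0 j [-0.08  0.24  1.78 -0.05  0.74 -1.45]
[143.76301615  -1.18183598  35.61819087]
```

View pics/w18.png

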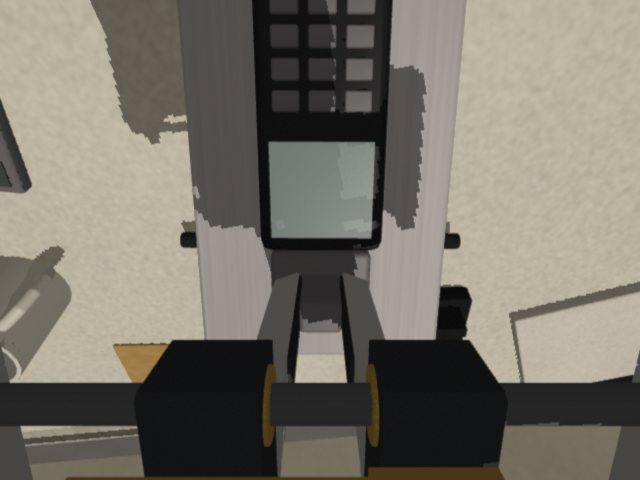

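View pics/s18.png

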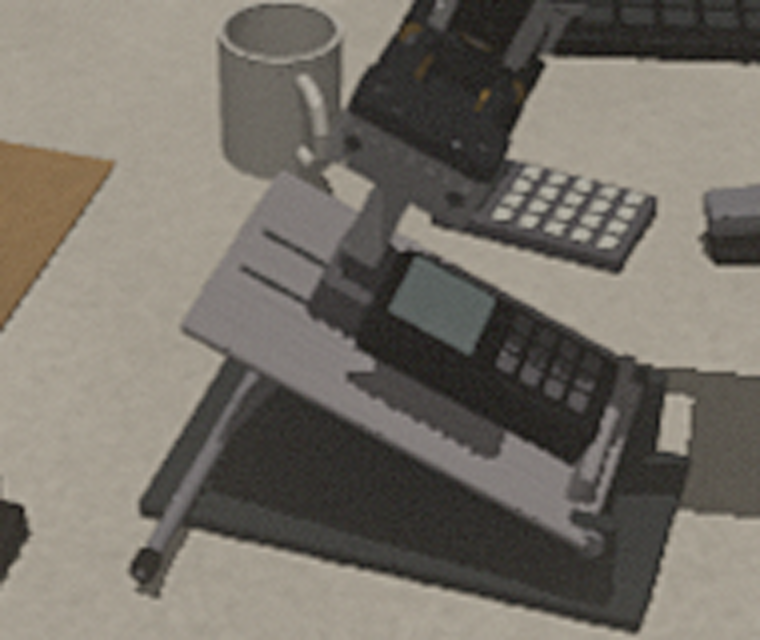

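```bash
python3 -m jog '[[-0.15,0,0,0,0,0,10],[0,0,0,0,0,0,50],[0,0,0,0,0,0,50],[0,0,0,0,0,0,50],[0,0,-1,0,0,0,50],[0,0,-3,0,0,0,50],[0,0,-3,0,0,0,50],[0,0,-1.5,0,0,0,50]]'
python3 -m jog '[[0,0,0,0,0,0,50],[0,0,0,0,0,0,50]]'
python3 - <<'E'
from h import *
st();p,r,s=cur();print(led(p));wcam('w19')
for n in('side','scene'): cv2.imwrite(f'pics/{n}19.png',vision.camera(n)['color'])
E
```

```text
clock: 25.05
eef_pos: [556.6, -16.6, 233.4]
eef_rot: [-3.141, 0.38, 2.964]
wrist_force: [-0.3, -0.6, 0.2]
finger_gap: 47.0
clock: 25.25
eef_pos: [556.8, -16.8, 230.1]
eef_rot: [-3.141, 0.378, 2.964]
wrist_force: [-0.3, 0.3, -0.5]
finger_gap: 46.8
25.25 [556.8 -16.8 230.1] [-3.141  0.378  2.964] S: [105.7  -0.8 230.1] F [-0.3  0.3 -0.5] gap 46.8 j [-0.08  0.09  1.76 -0.05  0.92 -1.45]
[142.84615311  -0.83708712 119.71603963]
```

View pics/w19.png

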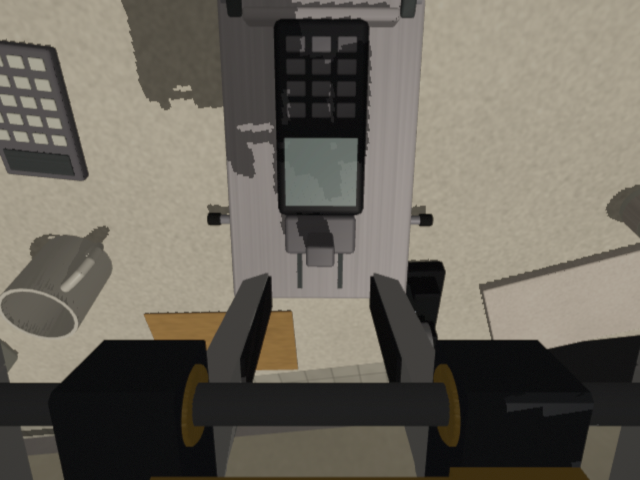

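View pics/scene19.png

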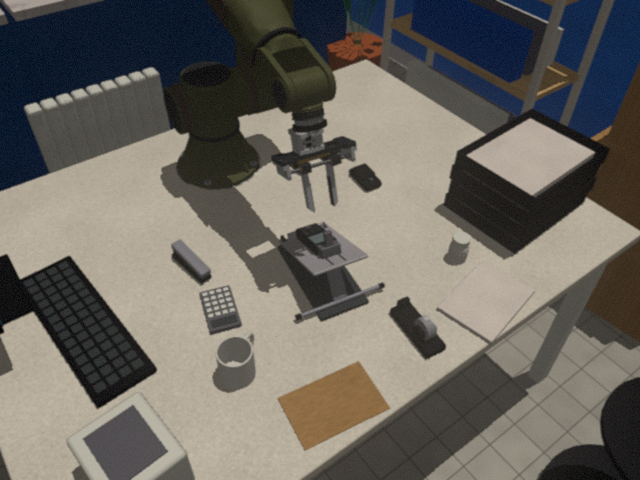

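```bash
python3 - <<'E'
from h import *
np.set_printoptions(precision=1,suppress=True)
s=SL;u=np.array([np.cos(s),0,np.sin(s)]);n=np.array([-np.sin(s),0,np.cos(s)])
def onb(uv,h):
    o,d=wray('w19',uv); o=W2S(o)-np.array([0,0,55]); d=R.from_euler('z',-YAW).apply(d); t=(4+h-o@n)/(d@n); q=o+t*d; return np.array([q@u-20,q[1]])
print("upper edge",onb((250,297),0),onb((400,297),0))
print("tab top",onb((320,247),62),onb((320,266),62),"block low edge top",onb((320,215),27))
print("screen",[onb(a,28) for a in((285,138),(357,138),(285,209),(357,209))])
print("keypad end",onb((320,20),25),"sides",onb((275,30),22),onb((368,30),22),onb((279,205),22),onb((363,205),22))
print("ledge top edge",onb((320,21),19))
a=cv2.imread('pics/scene19.png')[205:330,260:400];cv2.imwrite('pics/c19.png',cv2.resize(a,None,fx=5,fy=4.8,interpolation=cv2.INTER_CUBIC))
a=cv2.imread('pics/side19.png')[150:320,230:430];cv2.imwrite('pics/s19.png',cv2.resize(a,None,fx=3.5,fy=3.5,interpolation=cv2.INTER_CUBIC))
E
```

```text
upper edge [199.4 -58.1] [199.1  62.3]
tab top [138.   -1.9] [150.4  -1.9] block low edge top [125.8  -2. ]
screen [array([ 74.1, -24.9]), array([74.1, 22.1]), array([121.4, -25.9]), array([121.3,  23.3])]
keypad end [ 3.8 -2.2] sides [  8.8 -30.2] [ 8.8 27.8] [119.8 -30.6] [119.7  28. ]
ledge top edge [ 3.1 -2.2]
```

View pics/c19.png

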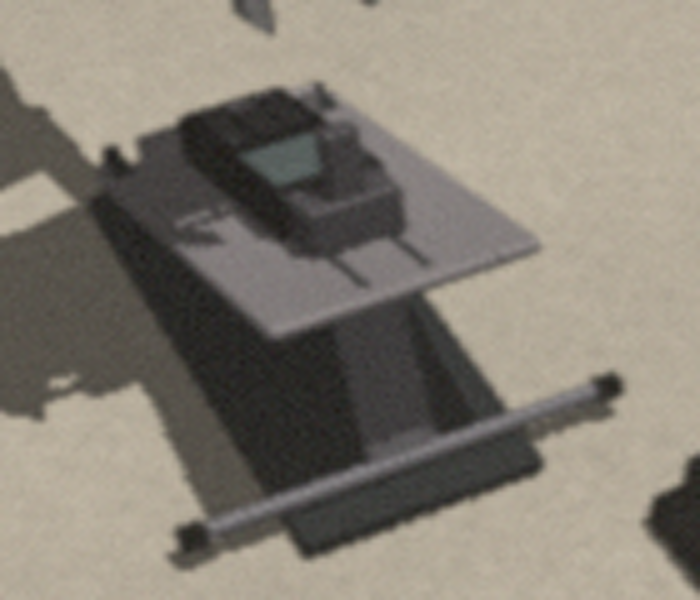

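View pics/s19.png

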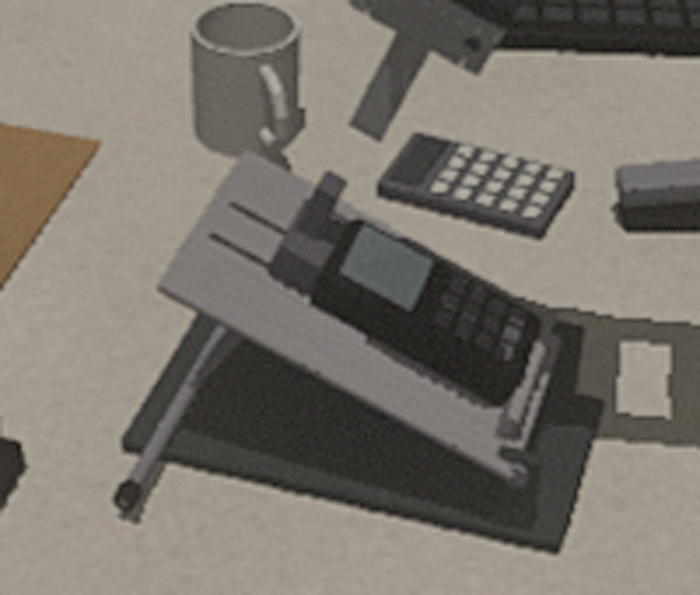

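```bash
python3 -c "
from h import *
st()
from cell import order
print(order.sign_off())"
```

```text
25.4 [556.7 -16.9 229.1] [-3.14   0.376  2.964] S: [105.7  -0.9 229.1] F [ 0.6  0.3 -0.2] gap 46.9 j [-0.08  0.09  1.76 -0.05  0.92 -1.45]
the job is handed in; nothing more can be done
None
```

The terminal is set up on its stand, and I handed the job in at 25.4 s of the 64 s allowed. The sign-off gives no verdict, so what follows rests on my own measurements.

**What I did:**
- **Leg:** I gripped the leg's foot bar at its left end and swung it to the rear until it met the stop, where the force rose to about 13 N.
- **Slope:** I pressed the slope down with shut fingers until the leg stood on the base. It stopped at about 0.378 rad with roughly 28 N on the fingers.
- **Terminal:** I laid it face up and centred with the screen end uppermost, then let go of it.
- **Retainer:** I slid it down by its tab until the terminal was tight against the ledge and the push no longer moved it (about 12 N), then released it and backed off about 85 mm.

**Last checks:**
- **Leg and slope:** with the leg out, the camera measured it at about 1.77 to 1.81 rad, depending on the slope angle assumed (stop at 1.77). After the slope was lowered the foot bar lay about 17.7 mm above the desk, where 17 is expected.
- **Terminal:** it lies straight and within about 2 mm of centre. The picture puts its keypad end less than about 1 mm from the ledge.
- **Retainer:** its face measured about 126 mm from the ledge, against a terminal end expected at about 125 mm.
- **Everything else:** nothing touched the robot at the end (wrist force under 1 N). In the last pictures the bystanders look to be where they started; I did not measure them.

**Disagreements:** single views differed by 2 to 4 mm, including an apparent keypad offset of about 3 mm. I took that for calibration bias because the ledge edge showed the same shift. No check failed.

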